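# Put a bench scale into service: free the transit lock and level it on its foot screws

## Task

The bench scale on the right of the bench has just been moved. First pull the knob of its transit lock, which leans out under the front edge of the pan, all the way out; then turn the two front foot screws in turn until the bubble of each of the two tube spirit levels stands between its marks, and let go. Do not lean on the pan, and leave the glue bottle, the screwdriver and the box cutter where they are.

Things in the scene. Friction and masses are not known exactly. Their poses are not given: they have to be found in the camera images.
- scale: bench scale fixed on the bench: grey casting 271 mm deep, 212 mm wide, at most 36 mm high, on three feet; ivory housing behind, read-out on a rear column. Origin on the bench top; x to its rear, y to its left seen from its front (-x), z up. Rear foot (fixed) at x 95 mm, y 0; foot screws at x -132, y +85 and -85 mm. Housing front at x -26 mm, within 66 mm of the centre line.
- scale_pan: square steel pan on top of the housing, 186 x 170 mm, underside 103 mm and rim 109 mm above the bench; its front edge lies at scale x = -68 mm. Origin: middle of the front edge's underside. It must not be pressed.
- foot_left_knob (a point): middle of the left foot screw's knob, 72 mm above the bench: upright round black knurled knob, 30 mm wide, 32 mm high (55 to 87 mm), on a 10 mm screw through a lug of the casting. Turned clockwise from above it lifts its corner, 3 mm a turn, the knob keeping its height. Turns with about 0.06 N m, stays where left, stops 2.35 rad either side of level; starts up to 2.2 rad off.
- foot_right_knob (a point): the same for the right foot screw: middle of its knob, 72 mm above the bench (1 mm more or less as it is turned), sizes and behaviour as on the left.
- vial_left (a point): middle of the left tube spirit level, on top of the glass, at scale x -108, y +42 mm, 50 mm above the bench: lying glass tube of 14 mm, 52 mm long, pale green, with two black marks 19 mm apart, in an aluminium holder 62 x 17 mm. It is parallel to the line from the rear foot to the left foot screw and answers to the left foot screw alone.
- vial_right (a point): the same, mirrored: middle of the right tube spirit level at scale x -108, y -42 mm, parallel to the line from the rear foot to the right foot screw; it answers to the right foot screw alone.
- bubble_left_mid (a point): middle of the bubble in the left tube: a pale oval 14 mm long with a dark edge. It runs along its tube to the high side: turning the left foot screw clockwise from above shifts it towards that screw, along (-0.937, +0.351) in the scale's x, y, 6.5 mm a radian; anticlockwise, towards the rear foot. Midway between the marks the tube is level.
- bubble_right_mid (a point): the same in the right tube: the right foot screw turned clockwise shifts it towards that screw, along (-0.937, -0.351) in the scale's x, y, 6.5 mm a radian.
- lock_knob (a point): middle of the transit lock's round black knob, 22 mm wide, 24 mm long, at scale x -60 mm, y 0, 64 mm above the bench when pushed in. Its z axis is the pull direction: up and to the front, 40 degrees from vertical, (-0.643, 0, 0.766) in the scale's frame. Below it, on the same axis, a 16 mm boss. The pan's edge, 8 mm forward of it and 39 mm above, bars the way straight down.
- transit_lock (a joint): travel of the transit lock: 0 pushed in (locked), 0.014 m pulled out to its stop. It slides stiffly (about 4 N) and stays where it is left.
- glue_bottle: white glue bottle with a red nozzle, 42 mm wide, 121 mm high, standing; origin under its middle (bystander).
- screwdriver: screwdriver with a red handle, 201 mm long, lying on the bench; origin under its middle (bystander).
- box_cutter: orange box cutter, 158 mm long, lying on the bench; origin under its middle (bystander).

How it is judged (in metres and radians):
On the way, in this order (a step that is already met when the one before it is completed fails the run):
1. the transit lock is pulled all the way out (12.5 mm or more of its 14 mm) (value of joint transit_lock above 0.0125 m), for 0.1 s.
2. both bubbles stand between their marks (each within 2 mm of the middle of its tube) (horizontal distance between bubble_left_mid and vial_left below 0.002 m and horizontal distance between bubble_right_mid and vial_right below 0.002 m), for 0.2 s.
At the end, for the whole second after the job is handed in: Both bubbles stand between their marks (each within 2 mm of the middle of its tube) and the transit lock is still fully out (at least 12.5 of its 14 mm) (all of step 2 and value of joint transit_lock above 0.0125 m); the robot touches nothing.
It fails at once if the pan is pressed with more than 8 N (contact force between anything else and scale_pan above 8 N).
It fails at once if the glue bottle, the screwdriver or the box cutter is moved by more than 20 mm (distance of any of glue_bottle, screwdriver, box_cutter from where it was at the start of the episode above 0.02 m).
It also fails if it takes over 67 s, if anything falls off the work surface, if the arm or the gripper's body presses on something with over 40 N, if the wrist force passes 120 N, or if a joint passes its speed limit or range.

## Robot

A 6-joint arm with a two-finger parallel gripper is mounted at the origin on a cart in front of the work surface, level with it; the furniture and walls round the work are solid. World frame = base frame: x ahead of the robot, y to its left, z up, the work surface at z = 0. Lengths are in mm, angles in rad, forces in N, time in s.
With the tool pointing down it reaches from about 400 to 925 mm from the base axis. Payload 12.5 kg.
Tool frame: the origin (TCP) lies midway between the tips of the shut fingers; the grasp point (between the pads) lies 19 mm behind it; x points along the fingers, y is the direction in which the jaws open and shut, and the axes are right-handed (so a half turn about x gives the same grasp; the last joint's range is limited). The gripper opens to 95 mm and grips with 3 to 60 N. Pads are 20 mm wide; open, the fingers measure 119 mm over their backs; the gripper's body (75 mm by 180 mm) begins 59 mm behind the grasp point.
Start: joints at [1.145, 0.491, 1.559, -0, 1.092, -0.106], TCP at [196.47, 593.338, 186.261] pointing down, gripper open.
Joint ranges: [-3.1, 3.1], [-0.84, 2.19], [0.05, 2.79], [-1.13, 4.28], [0.06, 2.93], [-2.69, 2.69]. Speed limits (rad/s): [2.22, 2.22, 2.79, 3.14, 3.14, 3.14].

## Interface

Orientations are given as [roll, pitch, yaw] about the fixed x, y, z axes, in that order (R = Rz(yaw) Ry(pitch) Rx(roll)).
In Python, from cell import state, read_camera, job_done gives the robot as it stands.
- The arm moves only by the tool move_arm, never from a script. Its argument "targets" is a list of rows, each a list of 7 numbers: the shift along the world's x, y, z in m, then the turn, a rotation vector about the world's x, y, z in degrees, then the gripper's target within -1 to 1 (fully open at 1, half-way at 0, shut at -1). In form: [[dx, dy, dz, wx, wy, wz, hand], ...]. A call has 1 to 10 rows; each row is the pose to reach, as a shift and turn from the pose commanded when the call began; what a row does not reach only later rows make up. A row lasts 1/10 s, in which the tool goes at most 50 mm and 8.59 degrees, less where a joint would pass 70% of its speed; a pose out of reach is approached as far as the arm can. A call with a gripper value outside its range is refused whole. The fingers move at their own pace and stop on an object; the grip force is fixed at half the most. Time passes only in rows, so rows that repeat a pose let the fingers close. It gives the time, the measured TCP pose, the force and the opening at its end, in the units of the state.
- state(): the state, without advancing time (a new reading comes with each control period).
- read_camera(name): name is "side" or "top" or "wrist"; returns a dict with "img" (400x640x3 uint8, blue, green, red), "mtx" (3x3 intrinsics, pixels), "cam_to_world" (4x4, takes a point from camera to world coordinates); the wrist camera has in their place "mount" (4x4, takes a point from camera to tool coordinates, whose origin is the TCP and whose axes are the tool frame's). Camera axes: x right, y up, looking along -z (the intrinsics and any distortion apply to the point x, -y, -z); pixel columns grow to the right and rows downward; lengths in mm; the calibration is good to about 2 mm. A picture is of the moment at which its call begins: read the wrist's pose just before it. There is no depth.
- job_done(): hands the job in, once; it reports no verdict.
The state is a dict: "t": time; "joints": joint angles; "qvel": joint speeds; "tau": joint torques, N m; "eef_pos": TCP position; "tcp_rot": TCP orientation; "ft_force": force on the tool from outside, world axes, zero at the start; "moment": the same for the moment, N m; "opening": opening from 0.0 (shut) to 1.0 (fully open).
Only numpy, scipy, OpenCV 4.12 (cv2) and the standard library are available. Lean on these libraries where they do the work, as an engineer would, in place of code of your own. Each camera call takes 0.05 s, during which the arm holds its last target.

## Working session

There is one attempt and no reset: what is moved stays moved. The work goes in short steps, Python scripts to look and compute and a tool call to move; the robot and the scene stay as the last step left them, time stands still between calls to the robot, and variables do not carry over. Pictures are saved under pics/ and viewed, and the job is handed in when it is done.

Besides the shell and the picture viewer there is one more tool, called after "Emit:" as name(argument=value, ...) on one line, values as JSON. move_arm: Moves the arm, as the interface text tells. Its arguments: {"type":"object","properties":{"targets":{"type":"array"}},"required":["targets"]}

```bash
ls; mkdir -p pics; cat > h.py <<'E'
import numpy as np, cv2
from cell import state, read_camera, job_done
from scipy.spatial.transform import Rotation as R
def cam(name):
    s=state(); c=read_camera(name); 
    M=np.array(c.get("cam_to_world") if "cam_to_world" in c else 0)
    if M.ndim==0:
        T=np.eye(4);T[:3,:3]=R.from_euler('xyz',s["tcp_rot"]).as_matrix();T[:3,3]=s["eef_pos"]
        M=T@np.array(c["mount"])
    return c["img"],np.array(c["mtx"]),M,c
def ray(u,v,K,M,d=None):
    p=cv2.undistortPoints(np.array([[[u,v]]],float),K,d)[0,0]
    D=M[:3,:3]@np.array([p[0],-p[1],-1]); return M[:3,3],D/np.linalg.norm(D)
def onz(u,v,z,K,M):
    o,D=ray(u,v,K,M); return o+D*(z-o[2])/D[2]
def proj(P,K,M):
    q=np.linalg.inv(M)@np.append(P,1); q=np.array([q[0],-q[1],-q[2]]); p=K@q; return p[:2]/p[2]
def tri(rs):
    A=np.zeros((3,3));b=np.zeros(3);
    for o,D in rs:
        P=np.eye(3)-np.outer(D,D);A+=P;b+=P@o
    x=np.linalg.solve(A,b); return x,[np.linalg.norm((np.eye(3)-np.outer(D,D))@(x-o)) for o,D in rs]
E
python3 - <<'E'
from h import *
print(state())
for n in ["top","side","wrist"]:
    i,K,M,c=cam(n); cv2.imwrite(f"pics/{n}0.png",i); print(n,c.keys(),K.round(1).tolist(),M.round(3).tolist()); np.savez(f"{n}0.npz",i=i,K=K,M=M)
E
```

```text
pics
{'t': 0.0, 'joints': array([ 1.14539088e+00,  4.91552599e-01,  1.55947898e+00, -1.63938568e-05,
        1.09171974e+00, -1.05614291e-01]), 'qvel': array([ 1.27364193e-03,  7.00655255e-04,  1.29531072e-03, -1.19554827e-03,
       -1.27915394e-03, -1.00785256e-05]), 'tau': array([-1.88320497e-03, -6.12640715e+01, -2.58175153e+01,  6.91307872e-02,
        4.82061657e-02, -7.41707709e-05]), 'eef_pos': array([196.34786344, 593.0437584 , 185.65593261]), 'tcp_rot': array([-1.66386278,  1.56963757, -1.98364637]), 'ft_force': array([ 1.03366151, -0.27538936, -0.21295333]), 'moment': array([-0.04608159,  0.01058764,  0.03073767]), 'opening': 1.0021818591466565}
top dict_keys(['img', 'mtx', 'cam_to_world']) [[437.6, 0.0, 317.4], [0.0, 437.6, 201.1], [0.0, 0.0, 1.0]] [[-0.029, 0.99, -0.141, 374.427], [-0.999, -0.032, -0.017, -135.806], [-0.021, 0.14, 0.99, 1091.791], [0.0, 0.0, 0.0, 1.0]]
side dict_keys(['img', 'mtx', 'cam_to_world']) [[483.2, 0.0, 321.1], [0.0, 483.2, 204.5], [0.0, 0.0, 1.0]] [[-0.993, 0.087, -0.075, 416.743], [-0.114, -0.677, 0.727, 719.258], [0.012, 0.731, 0.682, 870.147], [0.0, 0.0, 0.0, 1.0]]
wrist dict_keys(['img', 'mtx', 'mount']) [[321.7, 0.0, 319.0], [0.0, 321.7, 203.2], [0.0, 0.0, 1.0]] [[0.313, -0.916, -0.25, 126.742], [0.95, 0.302, 0.084, 616.84], [-0.002, -0.264, 0.965, 384.024], [0.0, 0.0, 0.0, 1.0]]
```

View pics/top0.png

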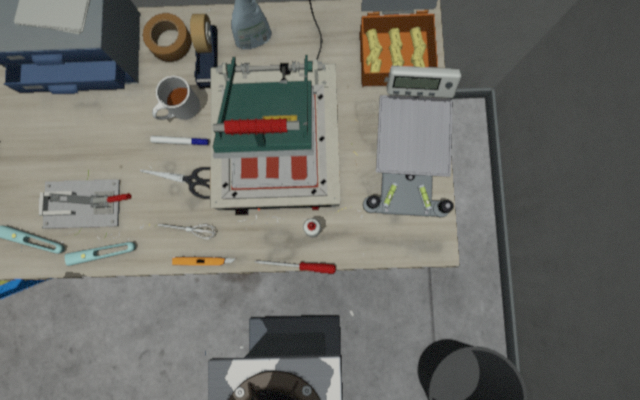

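View pics/side0.png

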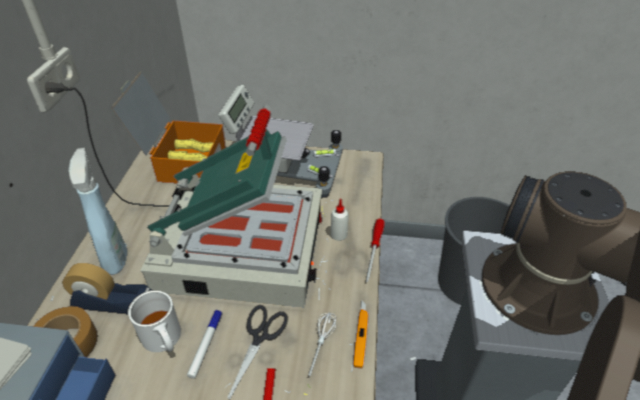

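View pics/wrist0.png

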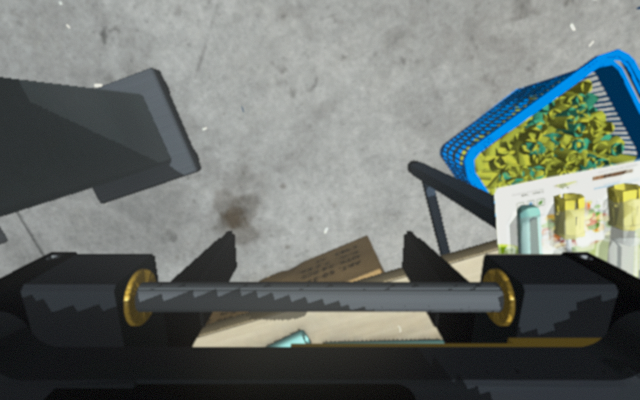

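```bash
python3 - <<'E'
from h import *
a=np.load("top0.npz");b=np.load("side0.npz")
i=cv2.resize(a['i'][165:225,350:470],None,fx=6,fy=6,interpolation=cv2.INTER_CUBIC)
cv2.imwrite("pics/topz.png",i)
i=cv2.resize(b['i'][90:200,210:360],None,fx=5,fy=5,interpolation=cv2.INTER_CUBIC)
cv2.imwrite("pics/sidez.png",i)
E
```

```text
(no output)
```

View pics/topz.png

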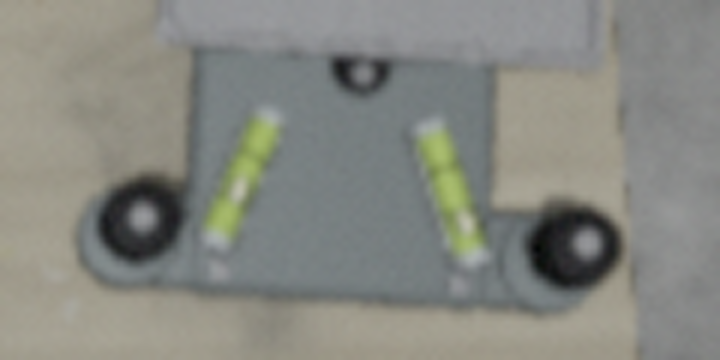

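View pics/sidez.png

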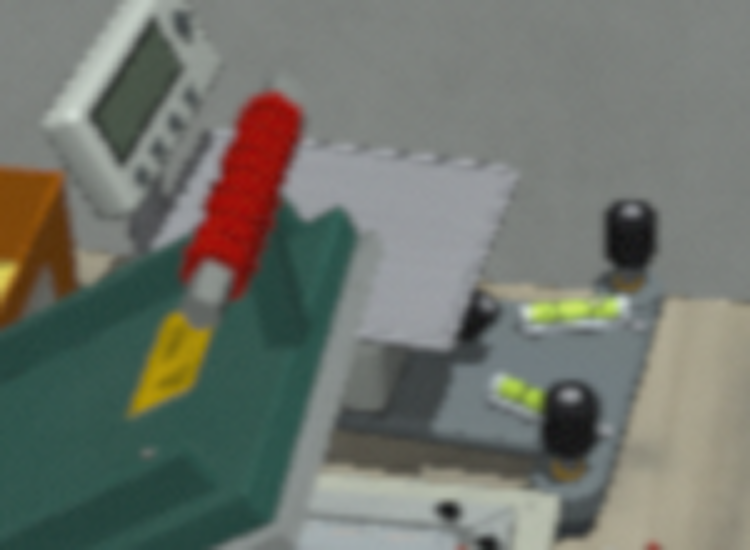

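```bash
python3 - <<'E'
from h import *
a=np.load("top0.npz");b=np.load("side0.npz")
pts=dict(L=((142,215),(572,395)),R=((588,242),(631,205)),lock=((363,70),(490,300)))
P={}
for k,(t,s) in pts.items():
    t=(np.array(t)-2.5)/6+[350,165]; s=(np.array(s)-2)/5+[210,90]
    x,e=tri([ray(*t,a['K'],a['M']),ray(*s,b['K'],b['M'])]);P[k]=x
    print(k,x.round(1),np.round(e,1), onz(*t,87,a['K'],a['M']).round(1))
d=P['L']-P['R'];print(np.linalg.norm(d),np.degrees(np.arctan2(d[1],d[0])))
# corners of pan rim front in top
for z in [(160,40),(598,62)]:
    t=(np.array(z)-2.5)/6+[350,165];print(onz(*t,109,a['K'],a['M']).round(1))
for n,t in dict(glue=(312,227),).items(): print(onz(*t,121,a['K'],a['M']).round())
for t in [(258,262),(335,268),(173,261),(233,261)]: print(onz(*t,10,a['K'],a['M']).round())
E
```

```text
L [ 512.5 -247.4   90.2] [1.6 1.6] [ 514.6 -247.8   87. ]
R [ 497.  -415.9   94.3] [0.8 0.8] [ 498.7 -417.9   87. ]
lock [ 567.9 -337.4   79.3] [2.1 2.1] [ 568.6 -336.    87. ]
169.2136367612159 84.72552051170389
[ 578.6 -255.4  109. ]
[ 564.5 -420.4  109. ]
[ 455. -105.  121.]
[382.  33.  10.]
[ 362. -155.   10.]
[390. 243.  10.]
[386.  95.  10.]
```

```bash
python3 - <<'E'
from h import *
a=np.load("top0.npz");b=np.load("side0.npz");w=np.load("wrist0.npz")
s=state();Rc=R.from_euler('xyz',s["tcp_rot"])
print(Rc.as_matrix().round(3)); T=np.eye(4);T[:3,:3]=Rc.as_matrix();T[:3,3]=s["eef_pos"]
print((np.linalg.inv(T)@w['M']).round(3))
x,e=tri([ray(300,124,a['K'],a['M']),ray(266,112,b['K'],b['M'])]);print('handle',x,e)
psi=np.radians(-5.3);xs=np.array([np.cos(psi),np.sin(psi),0]);ys=np.array([-np.sin(psi),np.cos(psi),0])
z=np.array([0,0,1])
for nm,ax in dict(down=-z,tilt=0.643*xs-0.766*z).items():
  for sg in (1,-1):
    Y=sg*ys;Rd=R.from_matrix(np.c_[ax,Y,np.cross(ax,Y)])
    print(nm,sg,np.degrees((Rd*Rc.inv()).as_rotvec()).round(1), (Rd.as_matrix()@(np.linalg.inv(T)@w['M'])[:3,3]).round(1))
E
```

```text
[[-0.     0.314  0.949]
 [-0.001  0.949 -0.314]
 [-1.    -0.001 -0.   ]]
[[ 1.00000e-03  2.64000e-01 -9.65000e-01 -1.98199e+02]
 [ 1.00000e+00 -1.00000e-03  1.00000e-03  4.50000e-01]
 [-1.00000e-03 -9.65000e-01 -2.64000e-01 -7.35910e+01]
 [ 0.00000e+00  0.00000e+00  0.00000e+00  1.00000e+00]]
handle [617.100953   -96.31469283 345.02797157] [np.float64(2.017740960660793), np.float64(2.017740960660863)]
down 1 [ 0. -0. 13.] [-73.2   7.2 198.2]
down -1 [-0.00e+00 -1.00e-01 -1.67e+02] [ 73.2  -7.2 198.2]
tilt 1 [ -8.2 -39.3  12.5] [-183.    17.4  104.5]
tilt -1 [  56.5  -11.9 -157.5] [-70.8   6.1 199.1]
```

Emit:
move_arm(targets=[[0.05,-0.07,0.1,0,0,0,0],[0.254,-0.343,0.214,0,0,0,0],[0.254,-0.343,0.214,0,0,0,0],[0.254,-0.343,0.214,0,0,0,0],[0.254,-0.343,0.214,0,0,0,0],[0.254,-0.343,0.214,0,0,0,0],[0.254,-0.343,0.214,0,0,0,0],[0.254,-0.343,0.214,0,0,0,0],[0.254,-0.343,0.214,0,0,0,0],[0.254,-0.343,0.214,0,0,0,0]])

```text
t: 1.15
eef_pos: [451.8, 248.0, 401.6]
tcp_rot: [0.493, 1.569, 0.172]
ft_force: [-0.3, -0.6, 0.2]
opening: 0.499
```

Emit:
move_arm(targets=[[0.0,-0.5,0,0,0,13,0],[0.0,-0.5,0,0,0,13,0],[0.0,-0.5,0,0,0,13,0],[0.0,-0.5,0,0,0,13,0],[0.0,-0.5,0,0,0,13,0],[0.0,-0.5,0,0,0,13,0],[0.0,-0.5,0,0,0,13,0],[0.0,-0.5,0,0,0,13,0],[0.0,-0.5,0,0,0,13,0],[0.0,-0.5,0,0,0,13,0]])

```text
t: 2.15
eef_pos: [449.9, -246.8, 400.3]
tcp_rot: [1.017, 1.571, 0.924]
ft_force: [0.1, 0.2, -0.2]
opening: 0.498
```

Emit:
move_arm(targets=[[0.043,-0.084,-0.1,-3.7,-39.8,0,0],[0.043,-0.084,-0.1,-3.7,-39.8,0,0],[0.043,-0.084,-0.1,-3.7,-39.8,0,0],[0.043,-0.084,-0.2,-3.7,-39.8,0,0],[0.043,-0.084,-0.2,-3.7,-39.8,0,0],[0.043,-0.084,-0.236,-3.7,-39.8,0,0],[0.043,-0.084,-0.236,-3.7,-39.8,0,0],[0.043,-0.084,-0.236,-3.7,-39.8,0,0]])

```text
t: 2.95
eef_pos: [554.0, -291.4, 249.5]
tcp_rot: [-0.023, 0.959, -0.162]
ft_force: [0.8, -1.0, 0.4]
opening: 0.498
```

```bash
python3 - <<'E'
from h import *
s=state();print(s['joints'].round(2),s['eef_pos'].round(1),R.from_euler('xyz',s["tcp_rot"]).as_matrix().round(3).tolist())
i,K,M,c=cam("wrist");cv2.imwrite("pics/w1.png",i);np.savez("w1.npz",i=i,K=K,M=M)
E
```

```text
[-0.74  0.25  1.92  0.67  0.53 -2.68] [ 554.  -291.4  249.5] [[0.567, 0.143, 0.811], [-0.093, 0.99, -0.109], [-0.818, -0.013, 0.574]]
```

View pics/w1.png

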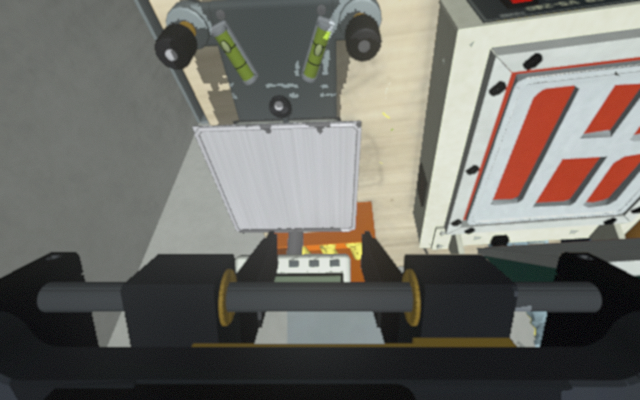

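Emit:
move_arm(targets=[[-0.06,-0.04,0,51,-8.4,-73.6,0],[-0.06,-0.04,0,51,-8.4,-73.6,0],[-0.06,-0.04,0,51,-8.4,-73.6,0],[-0.06,-0.04,0,51,-8.4,-73.6,0],[-0.06,-0.04,0,51,-8.4,-73.6,0],[-0.06,-0.04,0,51,-8.4,-73.6,0],[-0.06,-0.04,0,51,-8.4,-73.6,0],[-0.06,-0.04,0,51,-8.4,-73.6,0],[-0.06,-0.04,0,51,-8.4,-73.6,0],[-0.06,-0.04,0,51,-8.4,-73.6,0]])

```text
t: 4.0
eef_pos: [493.0, -332.2, 249.9]
tcp_rot: [1.484, 0.958, -0.164]
ft_force: [0.2, 0.7, 0.1]
opening: 0.5
```

```bash
cat >> h.py <<'E'
def rotto(ax,Y):
    s=state();Rc=R.from_euler('xyz',s["tcp_rot"])
    Rd=R.from_matrix(np.c_[ax,Y,np.cross(ax,Y)]);return np.degrees((Rd*Rc.inv()).as_rotvec()).round(1)
E
python3 - <<'E'
from h import *
s=state();print(s['joints'].round(2),s['eef_pos'].round(1))
a=np.load("top0.npz");b=np.load("side0.npz");w=np.load("w1.npz")
cv2.imwrite("pics/w1z.png",cv2.resize(w['i'][0:130,140:400],None,fx=3,fy=3,interpolation=cv2.INTER_CUBIC))
psi=np.radians(-5.3);xs=np.array([np.cos(psi),np.sin(psi),0]);ys=np.array([-np.sin(psi),np.cos(psi),0]);z=np.array([0,0,1])
print(rotto((.643*xs-.766*z),-ys))
E
```

```text
[-0.9   0.22  1.97  0.75  0.61 -1.38] [ 493.  -332.2  249.9]
[ 56.5 -11.  -71.6]
```

View pics/w1z.png

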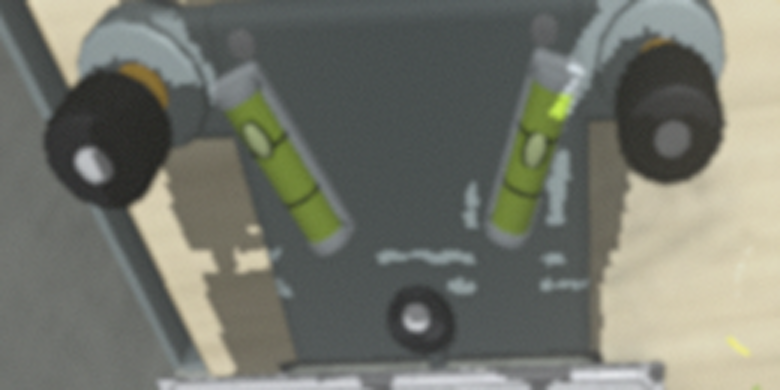

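Emit:
move_arm(targets=[[0,0,0,56.5,-11,-71.6,0],[0,0,0,56.5,-11,-71.6,0],[0,0,0,56.5,-11,-71.6,0],[0,0,0,56.5,-11,-71.6,0],[0,0,0,56.5,-11,-71.6,0],[0,0,0,56.5,-11,-71.6,0],[0,0,0,56.5,-11,-71.6,0],[0,0,0,56.5,-11,-71.6,0],[0,0,0,56.5,-11,-71.6,0],[0,0,0,56.5,-11,-71.6,0]])

```text
t: 5.0
eef_pos: [493.0, -332.3, 249.9]
tcp_rot: [3.041, 0.877, -0.089]
ft_force: [0.6, 0.3, -0.7]
opening: 0.498
```

```bash
python3 - <<'E'
from h import *
a=np.load("top0.npz");b=np.load("side0.npz");w=np.load("w1.npz")
s=state();print(s['joints'].round(2),s['eef_pos'].round(1))
i,K,M,c=cam("wrist");cv2.imwrite("pics/w2.png",i);np.savez("w2.npz",i=i,K=K,M=M)
pts=dict(L=((142,215),(572,395),(672,138)),R=((588,242),(631,205),(92,163)),lock=((363,70),(490,300),(415,318)))
for k,(t,sd,ww) in pts.items():
    t=(np.array(t)-2.5)/6+[350,165]; sd=(np.array(sd)-2)/5+[210,90]; ww=(np.array(ww)-1)/3+[140,0]
    r=[ray(*t,a['K'],a['M']),ray(*sd,b['K'],b['M']),ray(*ww,w['K'],w['M'])]
    for q in (r,r[::2],r[1:]):
        x,e=tri(q); print(k,x.round(1),np.round(e,1),'w2 px',proj(x,K,M).round(0))
E
```

```text
[-0.96  0.23  2.    0.95  0.65 -0.11] [ 493.  -332.3  249.9]
L [ 512.3 -248.1   89.1] [2.  1.3 0.8] w2 px [235. 263.]
L [ 515.3 -248.3   81.2] [0.2 0.2] w2 px [236. 262.]
L [ 511.3 -248.5   89.2] [0.2 0.2] w2 px [235. 264.]
R [ 496.3 -416.2   92.8] [1.7 0.9 2. ] w2 px [385. 277.]
R [ 498.6 -419.6   83.3] [0.8 0.8] w2 px [385. 277.]
R [ 495.2 -415.3   93.7] [1.3 1.3] w2 px [384. 278.]
lock [ 567.7 -338.2   77.9] [2.7 1.7 1.1] w2 px [314. 221.]
lock [ 572.1 -340.    69. ] [0.5 0.5] w2 px [315. 221.]
lock [ 566.  -338.1   78.5] [0.1 0.1] w2 px [314. 222.]
```

View pics/w2.png

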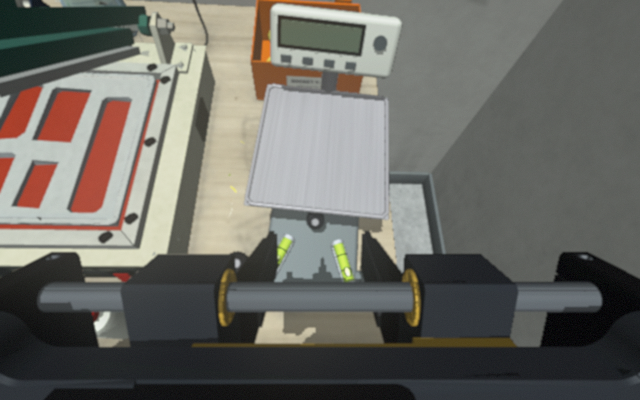

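```bash
python3 - <<'E'
from h import *
w=np.load("w2.npz")
cv2.imwrite("pics/w2z.png",cv2.resize(w['i'][190:290,220:400],None,fx=4,fy=4,interpolation=cv2.INTER_CUBIC))
E
```

```text
(no output)
```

View pics/w2z.png

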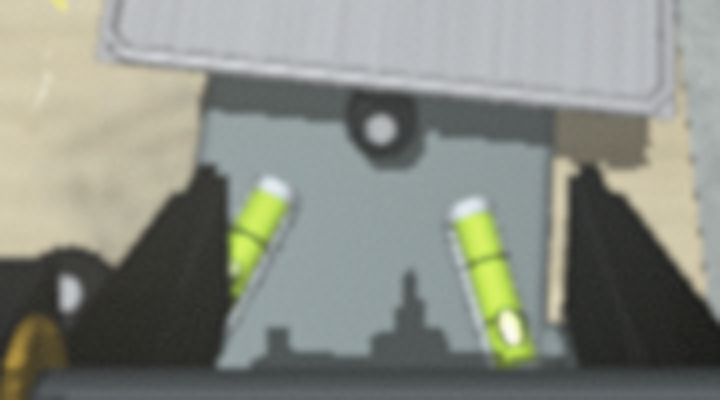

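```bash
python3 - <<'E'
from h import *
a=np.load("top0.npz");b=np.load("side0.npz");w=np.load("w1.npz");w2=np.load("w2.npz")
t=(np.array((363,70))-2.5)/6+[350,165]; sd=(np.array((490,300))-2)/5+[210,90]; ww=(np.array((415,318))-1)/3+[140,0]; w3=(np.array((380,128))-1.5)/4+[220,190]
r=[ray(*t,a['K'],a['M']),ray(*ww,w['K'],w['M']),ray(*w3,w2['K'],w2['M']),ray(*sd,b['K'],b['M'])]
for q in (r[:3],r[1:3],r): x,e=tri(q);print(x.round(1),np.round(e,1))
# pan front corners w2 rim
P=[]
for z in [(103,60),(668,113)]:
    q=(np.array(z)-1.5)/4+[220,190];P.append(onz(*q,107,w2['K'],w2['M']));print(P[-1].round(1))
d=P[0]-P[1];print(np.linalg.norm(d),np.degrees(np.arctan2(d[1],d[0]))-90,(P[0]+P[1])/2)
E
```

```text
[ 571.2 -339.6   69.9] [0.8 0.7 1. ]
[ 568.  -338.8   75.5] [0.1 0.1]
[ 567.6 -338.4   77.7] [2.8 0.9 0.4 1.7]
[ 575.7 -257.4  107. ]
[ 561.9 -421.   107. ]
164.1520941983542 -4.806985163113936 [ 568.79322796 -339.20009094  107.        ]
```

Emit:
move_arm(targets=[[0.045,-0.0035,-0.138,0,0,0,0],[0.045,-0.0035,-0.138,0,0,0,0],[0.045,-0.0035,-0.138,0,0,0,0],[0.045,-0.0035,-0.138,0,0,0,0],[0.045,-0.0035,-0.138,0,0,0,0]])

```text
t: 5.55
eef_pos: [538.1, -335.1, 111.6]
tcp_rot: [3.037, 0.879, -0.085]
ft_force: [-1.0, 0.2, 1.7]
opening: 0.502
```

```bash
python3 - <<'E'
from h import *
s=state();print(s['joints'].round(2),s['eef_pos'].round(1),R.from_euler('xyz',s["tcp_rot"]).as_matrix().round(3).tolist())
i,K,M,c=cam("wrist");cv2.imwrite("pics/w3.png",cv2.resize(i[180:300,220:420],None,fx=4,fy=4,interpolation=cv2.INTER_CUBIC));np.savez("w3.npz",i=i,K=K,M=M)
T=np.eye(4);T[:3,:3]=R.from_euler('xyz',s["tcp_rot"]).as_matrix();T[:3,3]=s['eef_pos']
print([(4*(proj((T@[x,0,0,1])[:3],K,M)-[220,180])).round() for x in (0,40,80)])
E
```

```text
[-0.88  0.5   2.07  1.48  0.48 -0.67] [ 538.1 -335.1  111.6] [[0.636, -0.005, -0.772], [-0.054, -0.998, -0.039], [-0.77, 0.066, -0.635]]
[array([397., 214.]), array([397., 140.]), array([397.,  87.])]
```

View pics/w3.png

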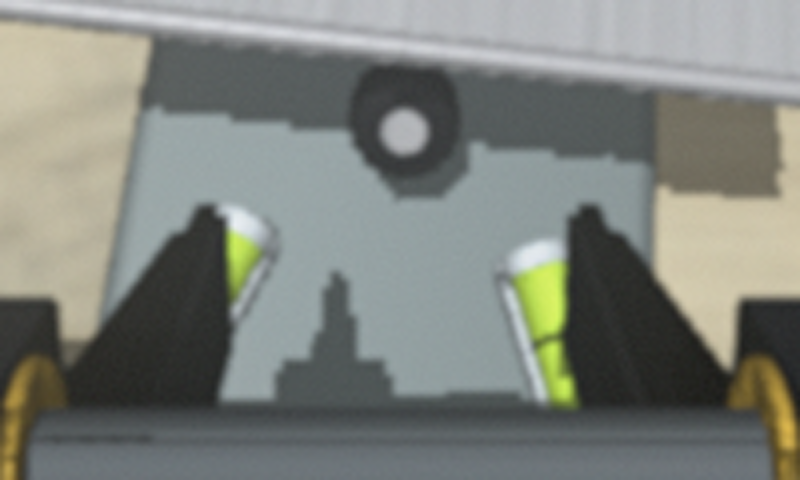

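```bash
python3 - <<'E'
from h import *
psi=np.radians(-5.);xs=np.array([np.cos(psi),np.sin(psi),0]);ys=np.array([-np.sin(psi),np.cos(psi),0]);z=np.array([0,0,1])
print(rotto((.643*xs-.766*z),-ys))
E
```

```text
[ 3.9 -0.6 -4.7]
```

Emit:
move_arm(targets=[[0.0,-0.0015,0,3.9,-0.6,-4.7,0],[0.0192,-0.0035,-0.023,3.9,-0.6,-4.7,0],[0.0352,-0.0049,-0.0421,3.9,-0.6,-4.7,0],[0.0512,-0.0063,-0.0613,3.9,-0.6,-4.7,0],[0.0512,-0.0063,-0.0613,3.9,-0.6,-4.7,0]])

```text
t: 6.1
eef_pos: [590.3, -341.9, 51.4]
tcp_rot: [-3.141, 0.872, -0.088]
ft_force: [-0.6, 0.3, 0.3]
opening: 0.503
```

```bash
python3 - <<'E'
from h import *
s=state();print(s['joints'].round(2),s['eef_pos'].round(1),s['ft_force'].round(1),R.from_euler('xyz',s["tcp_rot"]).as_matrix().round(3).tolist())
i,K,M,c=cam("wrist");cv2.imwrite("pics/w4.png",cv2.resize(i[180:300,220:420],None,fx=4,fy=4,interpolation=cv2.INTER_CUBIC));np.savez("w4.npz",i=i,K=K,M=M)
E
```

```text
[-0.81  0.65  2.    1.72  0.45 -0.76] [ 590.3 -341.9   51.4] [-0.6  0.3  0.3] [[0.641, -0.088, -0.762], [-0.056, -0.996, 0.067], [-0.765, -0.0, -0.644]]
```

View pics/w4.png

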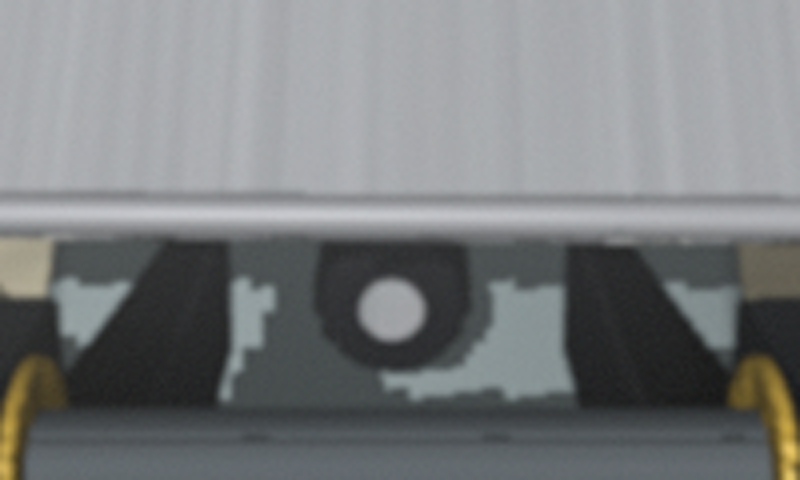

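Emit:
move_arm(targets=[[0,0.0007,0,0,0,0,-0.3],[0,0.0007,0,0,0,0,-1],[0,0.0007,0,0,0,0,-1],[0,0.0007,0,0,0,0,-1],[0,0.0007,0,0,0,0,-1],[0,0.0007,0,0,0,0,-1]])

```text
t: 6.75
eef_pos: [589.0, -341.0, 50.3]
tcp_rot: [-3.139, 0.873, -0.088]
ft_force: [-3.7, -0.8, 6.7]
opening: 0.206
```

Emit:
move_arm(targets=[[-0.0026,0.0002,0.0031,0,0,0,-1],[-0.0051,0.0005,0.0061,0,0,0,-1],[-0.0077,0.0007,0.0092,0,0,0,-1],[-0.0103,0.0009,0.0123,0,0,0,-1],[-0.0109,0.001,0.013,0,0,0,-1],[-0.0109,0.001,0.013,0,0,0,-1],[-0.0109,0.001,0.013,0,0,0,-1]])

```text
t: 7.45
eef_pos: [578.0, -339.6, 62.7]
tcp_rot: [-3.139, 0.874, -0.087]
ft_force: [-0.2, 0.3, 0.5]
opening: 0.016
```

Emit:
move_arm(targets=[[-0.0109,0.001,0.013,0,0,0,0],[-0.0109,0.001,0.013,0,0,0,0],[-0.0109,0.001,0.013,0,0,0,0]])

```text
t: 7.75
eef_pos: [567.4, -338.9, 75.9]
tcp_rot: [-3.14, 0.874, -0.088]
ft_force: [0.7, 0.3, 0.2]
opening: 0.214
```

```bash
python3 - <<'E'
from h import *
s=state();print(s['joints'].round(2),s['eef_pos'].round(1),s['ft_force'].round(1),s['opening'])
i,K,M,c=cam("wrist");cv2.imwrite("pics/w5.png",cv2.resize(i[180:300,220:420],None,fx=4,fy=4,interpolation=cv2.INTER_CUBIC));np.savez("w5.npz",i=i,K=K,M=M)
i,K,M,c=cam("side");cv2.imwrite("pics/s5.png",cv2.resize(i[90:200,210:360],None,fx=5,fy=5,interpolation=cv2.INTER_CUBIC));np.savez("s5.npz",i=i,K=K,M=M)
E
```

```text
[-0.84  0.59  2.04  1.64  0.46 -0.7 ] [ 567.4 -338.9   75.9] [0.7 0.3 0.2] 0.21353244542502509
```

View pics/w5.png

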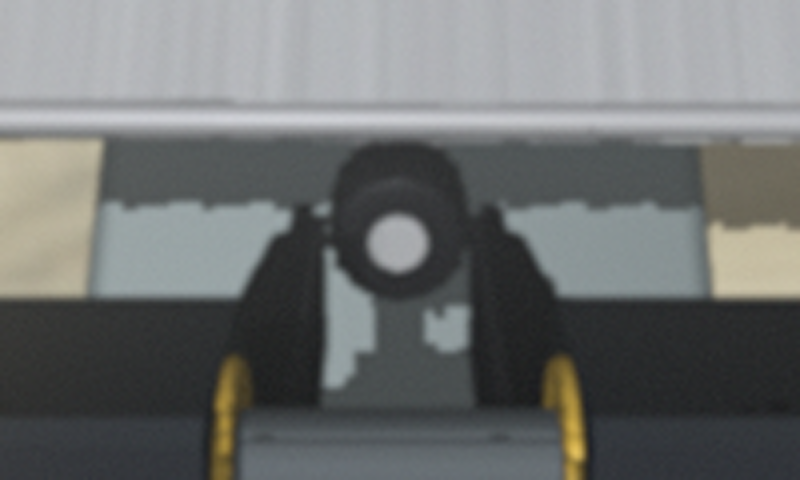

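View pics/s5.png

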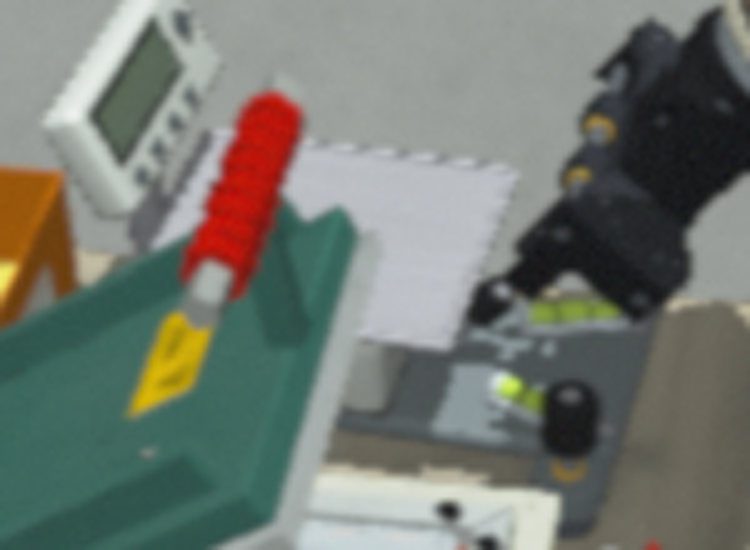

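```bash
python3 - <<'E'
from h import *
u=np.array([-.6405,.056,.766]);c0=np.array([569.3,-338.9,73.2])
for f,p,off,z in [("w2",(380,128),(220,190),4),("w3",(404,131),(220,180),4),("w4",(393,310),(220,180),4),("w5",(398,243),(220,180),4)]:
    w=np.load(f+".npz");q=(np.array(p)-1.5)/z+off;o,D=ray(*q,w['K'],w['M'])
    A=np.c_[u,-D];t=np.linalg.lstsq(A,o-c0,rcond=None)[0];print(f,t[0].round(1),np.linalg.norm(A@t-(o-c0)).round(1))
E
```

```text
w2 1.1 0.0
w3 1.1 0.0
w4 1.4 0.3
w5 14.9 0.1
```

Emit:
move_arm(targets=[[0,0,0,0,0,0,0],[0,0,0,0,0,0,0],[0.0105,-0.001,-0.0125,0,0,0,0],[0.0105,-0.001,-0.0125,0,0,0,0],[0.0105,-0.001,-0.0125,0,0,0,-1],[0.0105,-0.001,-0.0125,0,0,0,-1],[0.0105,-0.001,-0.0125,0,0,0,-1],[0.0105,-0.001,-0.0125,0,0,0,-1],[0.0105,-0.001,-0.0125,0,0,0,-1]])

```text
t: 8.75
eef_pos: [577.7, -339.8, 63.4]
tcp_rot: [-3.139, 0.874, -0.088]
ft_force: [-0.1, 0.1, -0.3]
opening: 0.134
```

Emit:
move_arm(targets=[[-0.0006,0,0.0008,0,0,0,-1],[-0.0006,0,0.0008,0,0,0,-1]])

```text
t: 8.95
eef_pos: [577.1, -339.8, 64.1]
tcp_rot: [-3.139, 0.874, -0.087]
ft_force: [0.8, 0.3, 0.1]
opening: 0.011
```

Emit:
move_arm(targets=[[-0.0006,0,0.0008,0,0,0,-1],[-0.0006,0,0.0008,0,0,0,-1]])

```text
t: 9.15
eef_pos: [576.5, -339.8, 64.9]
tcp_rot: [-3.139, 0.874, -0.087]
ft_force: [0.4, 1.1, 0.2]
opening: 0.008
```

```bash
python3 - <<'E'
from h import *
s=state();print(s['joints'].round(2),s['eef_pos'].round(1),s['ft_force'].round(1),s['opening'])
i,K,M,c=cam("wrist");cv2.imwrite("pics/w6.png",cv2.resize(i[180:300,220:420],None,fx=4,fy=4,interpolation=cv2.INTER_CUBIC));np.savez("w6.npz",i=i,K=K,M=M)
i,K,M,c=cam("side");cv2.imwrite("pics/s6.png",cv2.resize(i[110:170,270:350],None,fx=9,fy=9,interpolation=cv2.INTER_CUBIC));np.savez("s6.npz",i=i,K=K,M=M)
E
```

```text
[-0.83  0.61  2.03  1.68  0.45 -0.73] [ 576.5 -339.8   64.9] [0.4 1.1 0.2] 0.007515256066931799
```

View pics/w6.png

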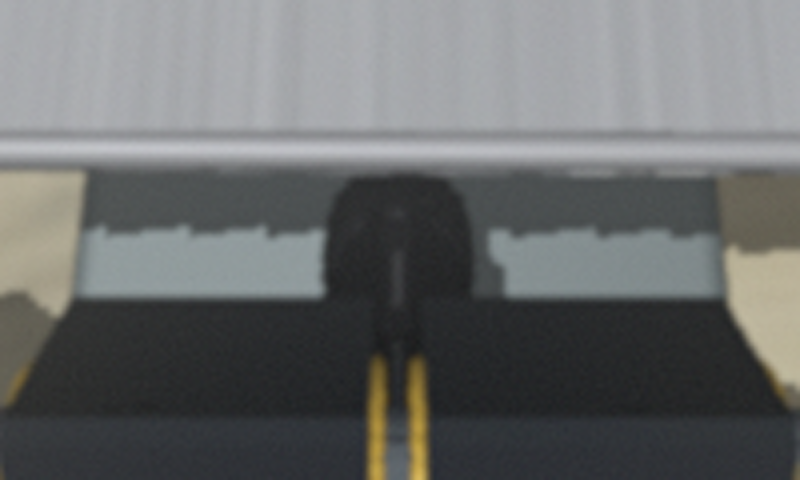

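View pics/s6.png

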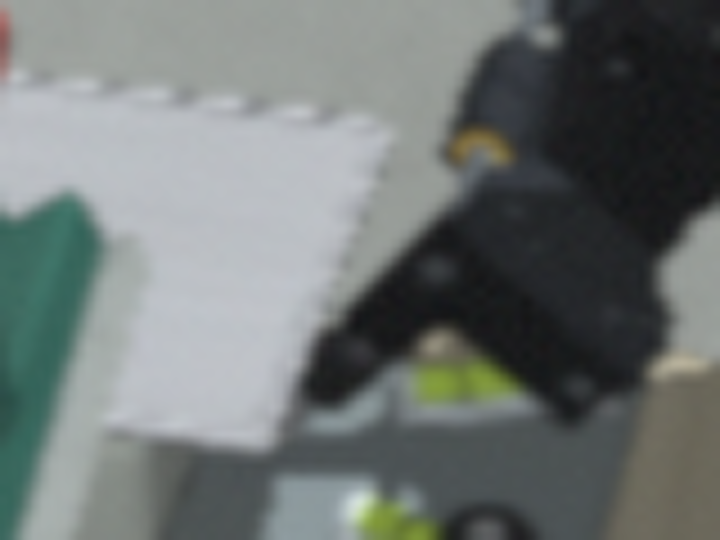

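```bash
python3 - <<'E'
from h import *
out=[]
for f in ("w4","w5","w6"):
    w=np.load(f+".npz");i=w['i'][200:290,270:370]
    i=cv2.resize(i,None,fx=5,fy=5,interpolation=cv2.INTER_CUBIC)
    i=(255*(i/255.)**0.45).astype(np.uint8);out.append(i[:, :400] if 0 else i)
cv2.imwrite("pics/cmp.png",cv2.resize(np.hstack(out),None,fx=.53,fy=.53))
cv2.imwrite("pics/cmp6.png",out[2])
w=np.load("w6.npz")
T=w['M']@np.linalg.inv(np.array([[0,.264,-.965,-198.2],[1,0,0,.45],[0,-.965,-.264,-73.6],[0,0,0,1]]))
for x in (0,-19,-31,-59):print(x,[(5*(proj((T@[x,0,zz,1])[:3],w['K'],w['M'])-[270,200])).round() for zz in (-10,0,10)])
E
```

```text
0 [array([241.,  86.]), array([241., 159.]), array([241., 230.])]
-19 [array([241., 135.]), array([241., 214.]), array([241., 291.])]
-31 [array([241., 172.]), array([241., 255.]), array([241., 336.])]
-59 [array([240., 278.]), array([240., 375.]), array([240., 468.])]
```

View pics/cmp.png

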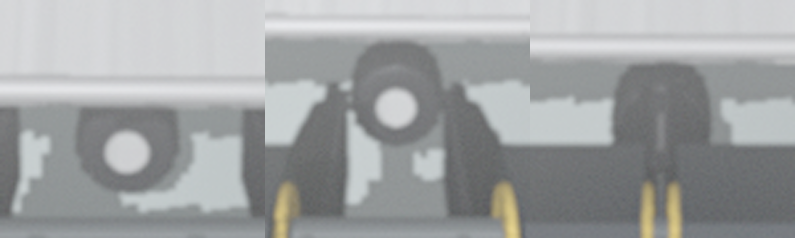

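View pics/cmp6.png

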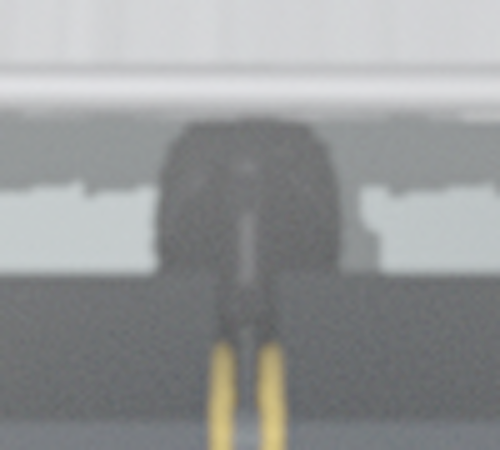

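Emit:
move_arm(targets=[[0,0,0,0,0,0,0],[0,0,0,0,0,0,0],[0,0,0,0,0,0,0],[0,0,0,0,0,0,0],[0,0,0,0,0,0,0],[0,0,0,0,0,0,0],[0,0,0,0,0,0,0]])

```text
t: 9.95
eef_pos: [576.6, -339.8, 64.8]
tcp_rot: [-3.139, 0.874, -0.087]
ft_force: [-0.5, 0.2, -0.2]
opening: 0.486
```

```bash
python3 - <<'E'
from h import *
s=state();print(s['joints'].round(2),s['eef_pos'].round(1),s['ft_force'].round(1),s['opening'])
i,K,M,c=cam("wrist");np.savez("w7.npz",i=i,K=K,M=M)
i=cv2.resize(i[190:290,250:390],None,fx=5,fy=5,interpolation=cv2.INTER_CUBIC)
cv2.imwrite("pics/w7.png",(255*(i/255.)**0.5).astype(np.uint8))
E
```

```text
[-0.83  0.61  2.03  1.68  0.45 -0.73] [ 576.6 -339.8   64.8] [-0.5  0.2 -0.2] 0.4863672488842291
```

View pics/w7.png

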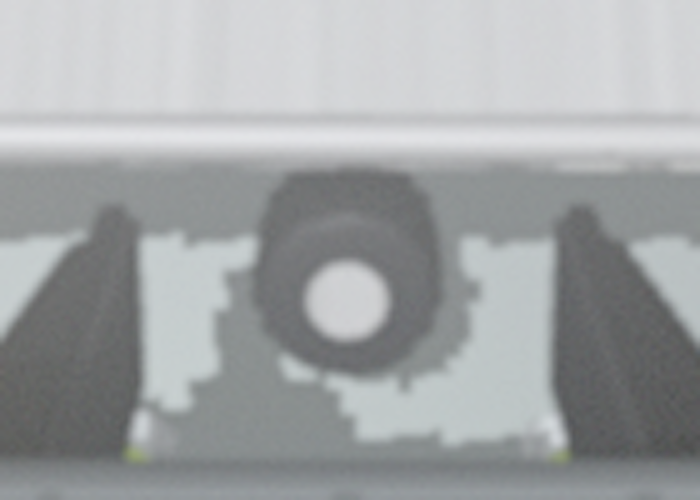

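```bash
python3 - <<'E'
from h import *
u=np.array([-.6405,.056,.766]);c0=np.array([569.3,-338.9,73.2])
w=np.load("w7.npz");q=(np.array((347,300))-2)/5+[250,190];o,D=ray(*q,w['K'],w['M'])
A=np.c_[u,-D];t=np.linalg.lstsq(A,o-c0,rcond=None)[0];print(t[0].round(1),np.linalg.norm(A@t-(o-c0)).round(1))
for (p,off,z,f) in [((398,243),(220,180),4,"w5")]:
    v=np.load(f+".npz");r2=ray(*((np.array(p)-1.5)/z+off),v['K'],v['M']);print(tri([(o,D),r2]))
T=w['M']@np.linalg.inv(np.array([[0,.264,-.965,-198.2],[1,0,0,.45],[0,-.965,-.264,-73.6],[0,0,0,1]]))
print(np.linalg.inv(T)@np.append(c0+t[0]*u,1), np.linalg.inv(T)@np.append(tri([(o,D),r2])[0],1))
E
```

```text
14.6 0.0
(array([ 560.70939855, -338.18150122,   81.72299931]), [np.float64(0.018379318627658296), np.float64(0.018379318627668638)])
[-26.01701172   0.45535827   1.29904187   1.        ] [-23.44939826   0.48995187   2.41654658   1.        ]
```

Emit:
move_arm(targets=[[-0.0192,0.0017,0.023,0,0,0,0],[-0.0512,0.0045,0.0613,0,0,0,0],[-0.0512,0.0045,0.0613,0,0,0,0],[-0.07,0.0045,0.13,0,0,0,0],[-0.083,0.0075,0.185,0,0,0,0],[-0.083,0.0075,0.185,0,0,0,0],[-0.083,0.0075,0.185,0,0,0,0]])

```text
t: 10.7
eef_pos: [494.0, -333.1, 253.8]
tcp_rot: [3.137, 0.87, -0.093]
ft_force: [0.3, -0.4, -0.2]
opening: 0.502
```

```bash
python3 - <<'E'
from h import *
s=state();print(s['joints'].round(2),s['eef_pos'].round(1),s['ft_force'].round(1),s['opening'])
i,K,M,c=cam("wrist");np.savez("w8.npz",i=i,K=K,M=M)
cv2.imwrite("pics/w8.png",cv2.resize(i[190:290,220:400],None,fx=4,fy=4,interpolation=cv2.INTER_CUBIC))
i,K,M,c=cam("side");np.savez("s8.npz",i=i,K=K,M=M)
a=np.load("side0.npz")
cv2.imwrite("pics/s8.png",np.vstack([cv2.resize(q[125:165,285:345],None,fx=7,fy=7,interpolation=cv2.INTER_CUBIC) for q in (a['i'],i)]))
E
```

```text
[-0.96  0.23  2.    0.95  0.65 -0.01] [ 494.  -333.1  253.8] [ 0.3 -0.4 -0.2] 0.5022940276260074
```

View pics/w8.png

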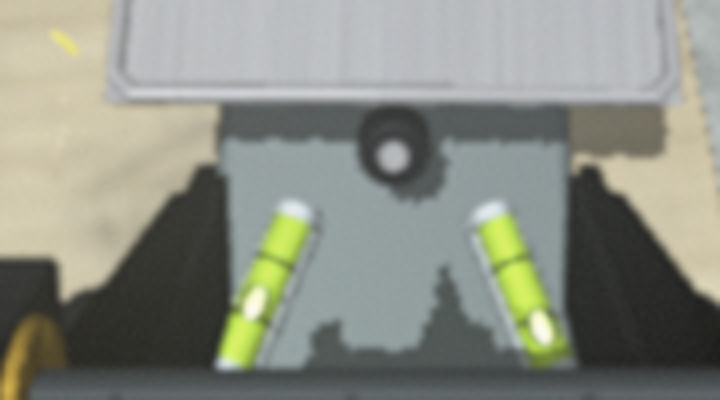

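View pics/s8.png

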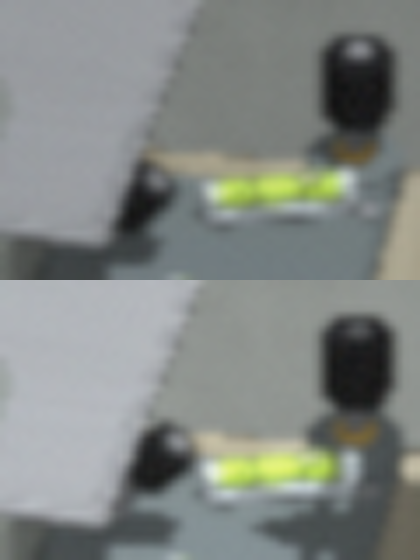

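```bash
python3 - <<'E'
from h import *
u=np.array([-.6405,.056,.766]);c0=np.array([568.6,-338.9,74])
def tt(w,q):
    o,D=ray(*q,w['K'],w['M']);A=np.c_[u,-D];t=np.linalg.lstsq(A,o-c0,rcond=None)[0];return t[0].round(1),np.linalg.norm(A@t-(o-c0)).round(1)
print(tt(np.load("w8.npz"),(np.array((393,156))-1.5)/4+[220,190]))
print(tt(np.load("side0.npz"),(np.array((157,183))-3)/7+[285,125]),tt(np.load("s8.npz"),(np.array((178,163))-3)/7+[285,125]))
# bubbles: right/left vial marks & bubble in w8 at z=50
w=np.load("w8.npz");f=lambda p:onz(*((np.array(p)-1.5)/4+[220,190]),50,w['K'],w['M'])
for nm,m1,m2,b,e1 in [("L",(274,260),(243,320),(256,302),(294,207)),("R",(512,261),(541,322),(541,328),(490,209))]:
    M1,M2,B,E=map(f,(m1,m2,b,e1));d=(M2-M1);L=np.linalg.norm(d);d/=L;print(nm,L.round(1),'bubble from mid toward screw',(B-(M1+M2)/2)@d, 'from end',(B-E)@d)
E
```

```text
(np.float64(13.8), np.float64(0.1))
(np.float64(0.7), np.float64(0.7)) (np.float64(14.4), np.float64(0.1))
L 21.4 bubble from mid toward screw 3.871459086393796 from end 33.156827324819204
R 21.4 bubble from mid toward screw 12.418748338654224 from end 41.738297572036174
```

```bash
python3 - <<'E'
from h import *
a=np.load("top0.npz");b=np.load("side0.npz");w=np.load("w1.npz")
for n,t,s in [("lid fr",(313,153),(272,196)),("lid fr2",(313,153),(283,137)),("base fr top",(339,206),(318,230)),("base w",(339,206),None)]:
    if s: print(n,[q.round(0) if n else q for q in [tri([ray(*t,a['K'],a['M']),ray(*s,b['K'],b['M'])])[0]]],tri([ray(*t,a['K'],a['M']),ray(*s,b['K'],b['M'])])[1])
    else: print(onz(*t,80,a['K'],a['M']))
# w1 cap rays at z=87
for n,p in (("L",(672,138)),("R",(92,163))): print(n,onz(*((np.array(p)-1)/3+[140,0]),87,w['K'],w['M']).round(1))
s=state();Rc=R.from_euler('xyz',s["tcp_rot"])
print(rotto(np.array([0,0,-1.]),np.array([np.cos(np.radians(-15)),np.sin(np.radians(-15)),0])))
print(rotto(np.array([0,0,-1.]),np.array([0.087,-.996,0])))
E
```

```text
lid fr [array([ 624., -112.,  105.])] [np.float64(3.725181537301711), np.float64(3.7251815373016886)]
lid fr2 [array([ 586., -116.,  272.])] [np.float64(1.3837132079283294), np.float64(1.3837132079283327)]
base fr top [array([ 520., -173.,  -61.])] [np.float64(3.383428949327162), np.float64(3.383428949327374)]
[ 505.00389958 -168.43014383   80.        ]
L [ 512.5 -248.4   87. ]
R [ 496.6 -418.2   87. ]
[-24.9  35.5  76.6]
[-0.  40.   9.7]
```

Emit:
move_arm(targets=[[0.0195,0.085,0,-24.9,35.5,76.6,0],[0.0195,0.085,0,-24.9,35.5,76.6,0],[0.0195,0.085,0,-24.9,35.5,76.6,0],[0.0195,0.085,0,-24.9,35.5,76.6,0],[0.0195,0.085,0,-24.9,35.5,76.6,0],[0.0195,0.085,0,-24.9,35.5,76.6,0],[0.0195,0.085,0,-24.9,35.5,76.6,0],[0.0195,0.085,0,-24.9,35.5,76.6,0],[0.0195,0.085,-0.05,-24.9,35.5,76.6,0],[0.0195,0.085,-0.09,-24.9,35.5,76.6,0]])

```text
t: 11.8
eef_pos: [513.2, -246.4, 156.4]
tcp_rot: [2.579, 1.556, 0.721]
ft_force: [-0.1, -1.0, -1.3]
opening: 0.498
```

Emit:
move_arm(targets=[[0,0,0,0,0,0,0],[0,0,0,0,0,0,0]])

```text
t: 12.0
eef_pos: [513.4, -246.4, 158.8]
tcp_rot: [2.586, 1.553, 0.719]
ft_force: [0.3, -0.3, 0.1]
opening: 0.499
```

```bash
python3 - <<'E'
from h import *
s=state();print(s['joints'].round(2),s['eef_pos'].round(1),s['ft_force'].round(1),s['opening'],R.from_euler('xyz',s["tcp_rot"]).as_matrix().round(3).tolist())
print(rotto(np.array([0,0,-1.]),np.array([np.cos(np.radians(-15)),np.sin(np.radians(-15)),0])))
i,K,M,c=cam("wrist");np.savez("w9.npz",i=i,K=K,M=M)
cv2.imwrite("pics/w9.png",i)
P=s['eef_pos'];print(proj(P,K,M),proj([513.5,-248,87],K,M))
E
```

```text
[-0.57  0.44  1.73  0.02  0.96 -0.29] [ 513.4 -246.4  158.8] [ 0.3 -0.3  0.1] 0.49913055594346406 [[0.013, 0.956, -0.292], [0.012, -0.292, -0.956], [-1.0, 0.009, -0.015]]
[-0.7  0.8  2. ]
[317.90341469 232.99007571] [318.06673386 206.69305709]
```

View pics/w9.png

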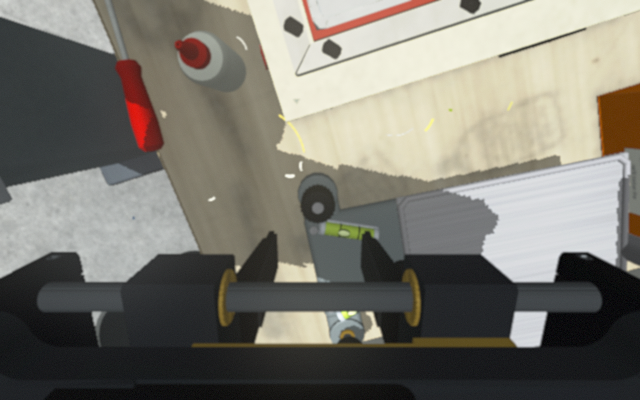

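Emit:
move_arm(targets=[[0,-0.0022,-0.03,-0.7,0.8,0,0],[0,-0.0022,-0.06,-0.7,0.8,0,0],[0,-0.0022,-0.09,-0.7,0.8,0,0],[0,-0.0022,-0.102,-0.7,0.8,0,0],[0,-0.0022,-0.102,-0.7,0.8,0,0]])

```text
t: 12.55
eef_pos: [512.9, -249.8, 58.0]
tcp_rot: [0.399, 1.567, -1.468]
ft_force: [0.1, 0.6, 1.7]
opening: 0.499
```

```bash
python3 - <<'E'
from h import *
s=state();print(s['joints'].round(2),s['eef_pos'].round(1),s['ft_force'].round(1),R.from_euler('xyz',s["tcp_rot"]).as_matrix().round(3).tolist())
i,K,M,c=cam("wrist");np.savez("w10.npz",i=i,K=K,M=M)
i=cv2.resize(i[180:300,220:420],None,fx=4,fy=4,interpolation=cv2.INTER_CUBIC)
cv2.imwrite("pics/w10.png",(255*(i/255.)**0.6).astype(np.uint8))
print(4*(proj(s['eef_pos']+[0,0,30],K,M)-[220,180]))
E
```

```text
[-0.57  0.57  1.82 -0.    0.74 -0.27] [ 512.9 -249.8   58. ] [0.1 0.6 1.7] [[0.0, 0.956, -0.292], [-0.003, -0.292, -0.956], [-1.0, 0.001, 0.003]]
[391.08162681 287.60897127]
```

View pics/w10.png

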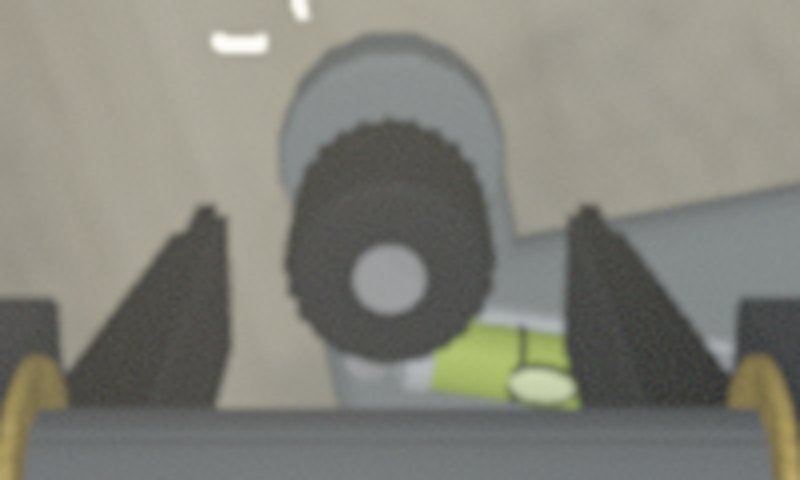

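Emit:
move_arm(targets=[[0,0.0013,0,0,0,0,-1],[0,0.0013,0,0,0,0,-1],[0,0.0013,0,0,0,0,-1],[0,0.0013,0,0,0,0,-1],[0,0.0013,0,0,0,0,-1],[0,0.0013,0,0,0,0,-1]])

```text
t: 13.2
eef_pos: [513.4, -248.3, 58.9]
tcp_rot: [0.571, 1.566, -1.295]
ft_force: [-0.4, 0.6, 8.2]
opening: 0.051
```

```bash
python3 - <<'E'
from h import *
s=state();print(s['joints'].round(2),s['eef_pos'].round(1),s['ft_force'].round(1),s['moment'].round(2),s['opening'])
i,K,M,c=cam("wrist");np.savez("w11.npz",i=i,K=K,M=M)
i=cv2.resize(i[180:300,220:420],None,fx=4,fy=4,interpolation=cv2.INTER_CUBIC)
cv2.imwrite("pics/w11.png",(255*(i/255.)**0.6).astype(np.uint8))
i,K,M,c=cam("side");np.savez("s11.npz",i=i,K=K,M=M)
i=cv2.resize(i[100:200,270:370],None,fx=6,fy=6,interpolation=cv2.INTER_CUBIC)
cv2.imwrite("pics/s11.png",(255*(i/255.)**0.6).astype(np.uint8))
E
```

```text
[-0.56  0.57  1.82 -0.    0.74 -0.27] [ 513.4 -248.3   58.9] [-0.4  0.6  8.2] [ 0.08  0.27 -0.  ] 0.050588304571047356
```

View pics/w11.png

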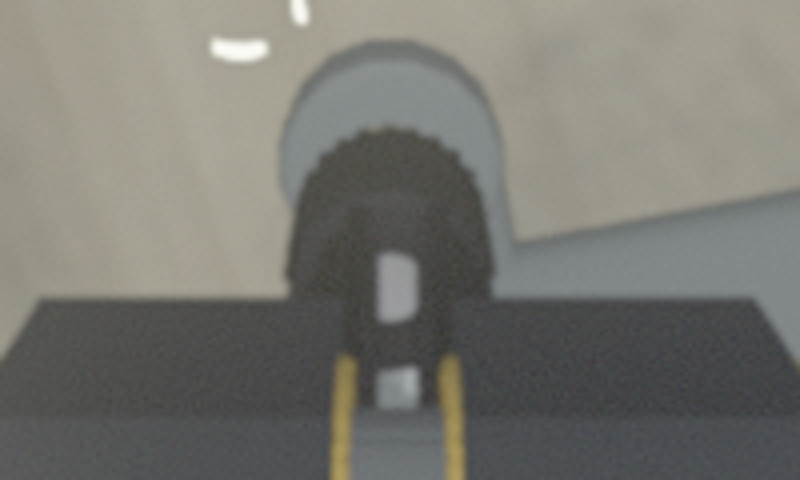

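View pics/s11.png

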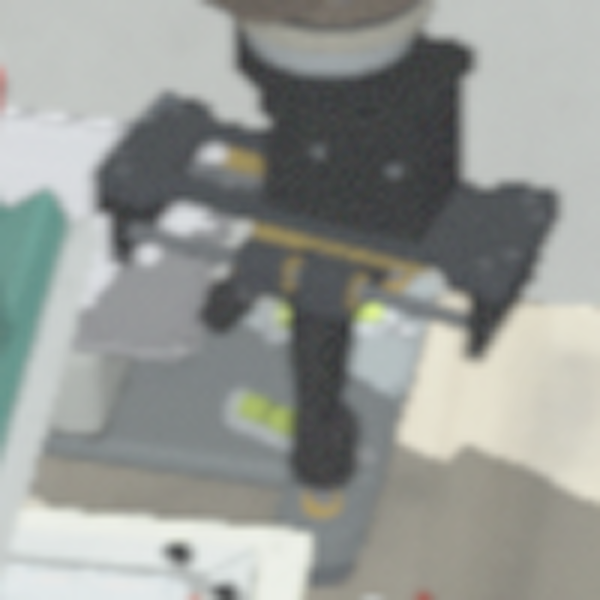

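Emit:
move_arm(targets=[[0,0,0,0,0,0,0],[0,0,0,0,0,0,0],[0,0,0,0,0,0,0],[0,0,0,0,0,0,0],[0,0,0,0,0,0,0],[0,0,0,0,0,0,0]])

```text
t: 13.9
eef_pos: [512.9, -248.0, 57.8]
tcp_rot: [0.232, 1.567, -1.633]
ft_force: [0.6, -0.5, 0.6]
opening: 0.456
```

Emit:
move_arm(targets=[[0,0,0,0,0,0,-0.42],[0,0,0,0,0,0,-0.42],[0,0,0,0,0,0,-0.42],[0,0,0,0,0,0,-0.42],[0,0,0,0,0,0,-0.42]])

```text
t: 14.4
eef_pos: [512.4, -247.9, 57.6]
tcp_rot: [-0.072, 1.567, -1.937]
ft_force: [-4.7, 1.0, 0.7]
opening: 0.291
```

```bash
python3 - <<'E'
from h import *
s=state();print(s['joints'].round(2),s['eef_pos'].round(1),s['ft_force'].round(1),s['moment'].round(2),s['opening'])
i,K,M,c=cam("wrist");np.savez("w12.npz",i=i,K=K,M=M)
i=cv2.resize(i[180:300,220:420],None,fx=4,fy=4,interpolation=cv2.INTER_CUBIC)
cv2.imwrite("pics/w12.png",(255*(i/255.)**0.6).astype(np.uint8))
E
```

```text
[-0.56  0.57  1.82 -0.01  0.74 -0.27] [ 512.4 -247.9   57.6] [-4.7  1.   0.7] [ 0.1   0.87 -0.02] 0.2914821673897328
```

View pics/w12.png

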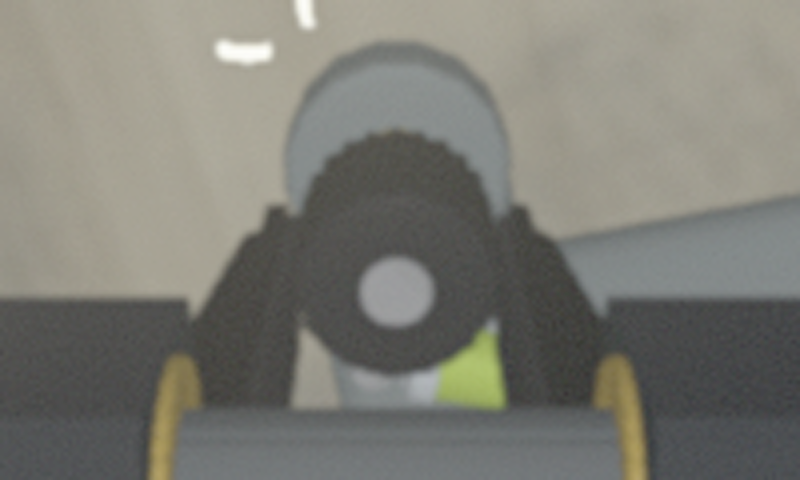

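Emit:
move_arm(targets=[[0,0,0,0,0,6,-0.42],[0,0,0,0,0,12,-0.42],[0,0,0,0,0,18,-0.42],[0,0,0,0,0,24,-0.42],[0,0,0,0,0,30,-0.42],[0,0,0,0,0,30,-0.42]])

```text
t: 15.05
eef_pos: [512.1, -247.8, 57.5]
tcp_rot: [-0.167, 1.568, -1.505]
ft_force: [-5.9, 0.7, 0.6]
opening: 0.291
```

```bash
python3 - <<'E'
from h import *
s=state();print(s['joints'].round(2),s['eef_pos'].round(1),s['ft_force'].round(1),s['moment'].round(2),s['opening'])
i,K,M,c=cam("wrist");np.savez("w13.npz",i=i,K=K,M=M)
i=cv2.resize(i[180:300,220:420],None,fx=4,fy=4,interpolation=cv2.INTER_CUBIC)
cv2.imwrite("pics/w13.png",(255*(i/255.)**0.6).astype(np.uint8))
i,K,M,c=cam("top");np.savez("t13.npz",i=i,K=K,M=M)
i=cv2.resize(i[165:225,350:470],None,fx=6,fy=6,interpolation=cv2.INTER_CUBIC)
cv2.imwrite("pics/t13.png",i)
E
```

```text
[-0.57  0.57  1.82 -0.    0.74 -0.8 ] [ 512.1 -247.8   57.5] [-5.9  0.7  0.6] [0.02 1.19 0.01] 0.2913758574192254
```

View pics/w13.png

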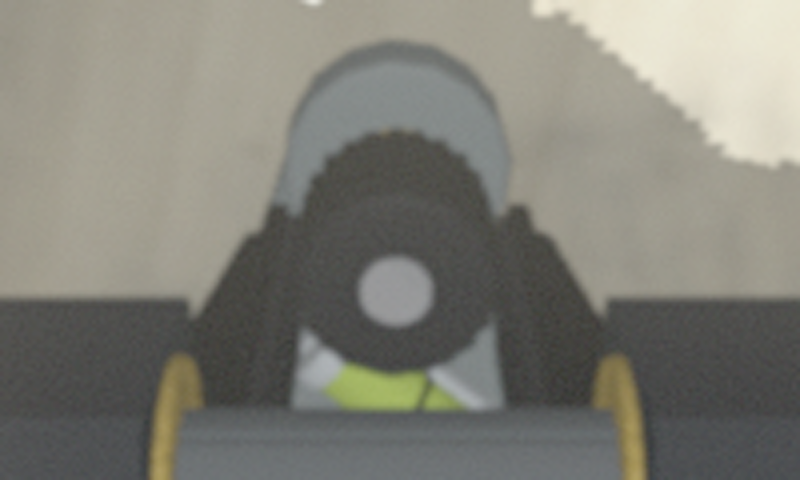

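View pics/t13.png

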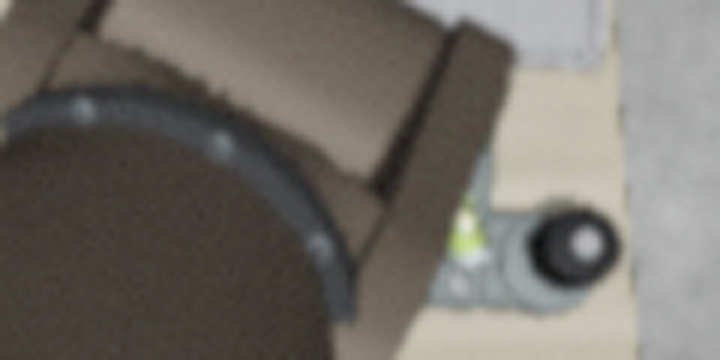

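Emit:
move_arm(targets=[[0,0,0,0,0,0,0],[0,0,0,0,0,0,0],[0,0,0,0,0,0,0],[0,0,0.05,0,0,0,0],[0,0,0.1,0,0,0,0],[-0.0155,-0.17,0.1,0,0,-63,0],[-0.0155,-0.17,0.1,0,0,-63,0],[-0.0155,-0.17,0.1,0,0,-63,0],[-0.0155,-0.17,0.1,0,0,-63,0],[-0.0155,-0.17,0.1,0,0,-63,0]])

```text
t: 16.15
eef_pos: [496.9, -421.4, 157.3]
tcp_rot: [0.479, 1.566, -1.621]
ft_force: [0.1, 1.1, -0.5]
opening: 0.499
```

```bash
python3 - <<'E'
from h import *
s=state();print(s['joints'].round(2),s['eef_pos'].round(1),s['ft_force'].round(1),s['opening'],R.from_euler('xyz',s["tcp_rot"]).as_matrix().round(3).tolist())
i,K,M,c=cam("wrist");np.savez("w14.npz",i=i,K=K,M=M)
cv2.imwrite("pics/w14.png",i)
print(proj([497,-417.8,87],K,M))
E
```

```text
[-0.8   0.56  1.52 -0.    1.06 -0.27] [ 496.9 -421.4  157.3] [ 0.1  1.1 -0.5] 0.4991320737216977 [[-0.0, 0.863, -0.505], [-0.005, -0.505, -0.863], [-1.0, 0.002, 0.004]]
[316.0438318  200.56561567]
```

View pics/w14.png

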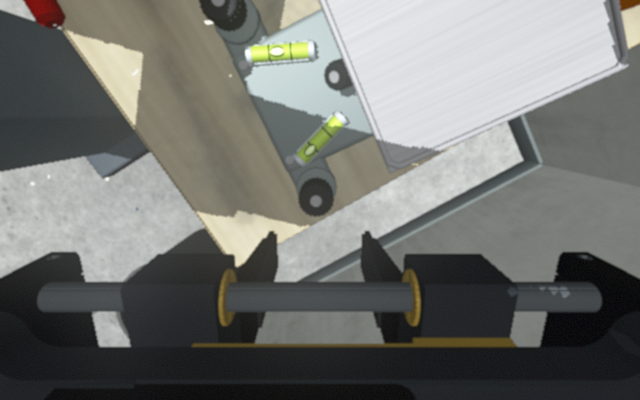

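```bash
python3 - <<'E'
from h import *
w=np.load("w14.npz")
cv2.imwrite("pics/w14z.png",cv2.resize(w['i'][30:220,235:365],None,fx=4,fy=3.1578,interpolation=cv2.INTER_CUBIC) if 0 else cv2.resize(w['i'][25:175,230:370],None,fx=4,fy=4,interpolation=cv2.INTER_CUBIC))
print(onz(316,201,87,w['K'],w['M']))
E
```

```text
[ 496.77024595 -418.11620575   87.        ]
```

View pics/w14z.png

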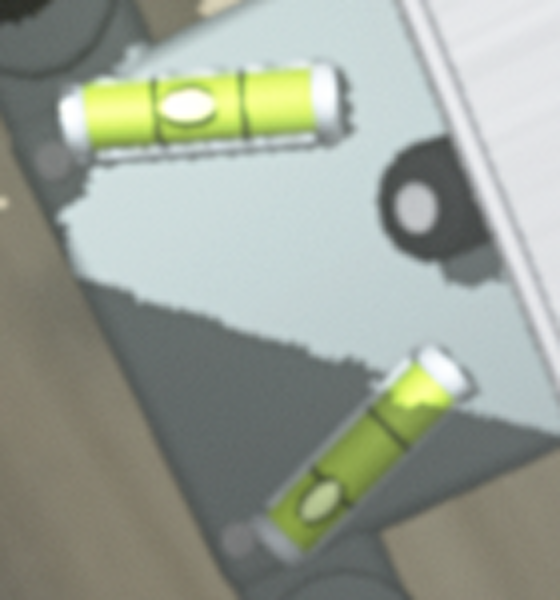

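Emit:
move_arm(targets=[[0,0,-0.03,0,0,-8,0],[0,0,-0.06,0,0,-16,0],[0,0,-0.06,0,0,-20,0],[0,0,-0.06,0,0,-20,0]])

```text
t: 16.6
eef_pos: [497.7, -417.7, 97.1]
tcp_rot: [0.101, 1.567, -2.337]
ft_force: [0.1, -0.1, 0.4]
opening: 0.501
```

```bash
python3 - <<'E'
from h import *
s=state();print(s['joints'].round(2),s['eef_pos'].round(1),s['ft_force'].round(1),s['opening'],R.from_euler('xyz',s["tcp_rot"]).as_matrix().round(3).tolist())
i,K,M,c=cam("wrist");np.savez("w15.npz",i=i,K=K,M=M)
i=i[100:300,170:430]
cv2.imwrite("pics/w15.png",cv2.resize(i,None,fx=3,fy=3,interpolation=cv2.INTER_CUBIC))
E
```

```text
[-0.8   0.62  1.58 -0.    0.94  0.07] [ 497.7 -417.7   97.1] [ 0.1 -0.1  0.4] 0.5006382434512193 [[-0.003, 0.647, -0.763], [-0.003, -0.763, -0.647], [-1.0, 0.0, 0.004]]
```

View pics/w15.png

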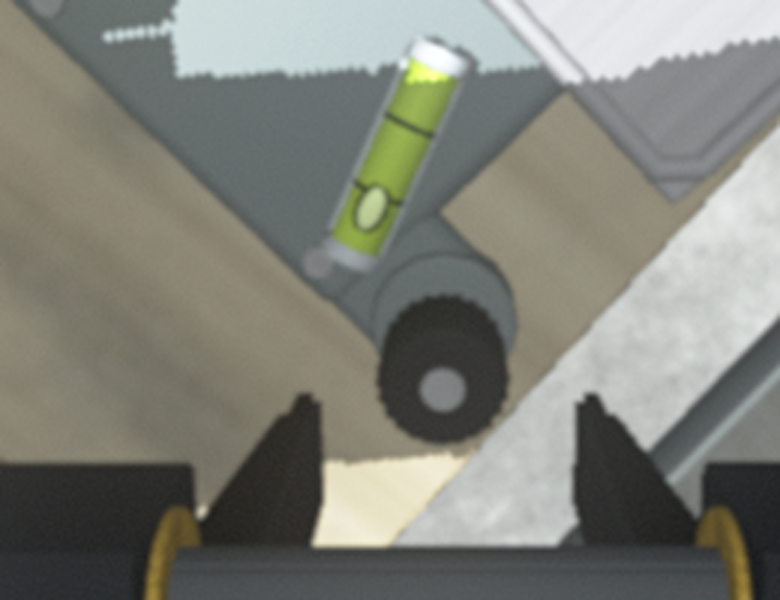

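```bash
python3 - <<'E'
from h import *
w=np.load("w15.npz")
print(onz(317.1,229.3,87,w['K'],w['M']))
E
```

```text
[ 496.47827612 -417.62484759   87.        ]
```

Emit:
move_arm(targets=[[-0.001,0,-0.02,0,0,0,0],[-0.001,0,-0.041,0,0,0,0],[-0.001,0,-0.041,0,0,0,-0.4],[-0.001,0,-0.041,0,0,0,-0.55],[-0.001,0,-0.041,0,0,0,-0.55],[-0.001,0,-0.041,0,0,0,-0.55]])

```text
t: 17.25
eef_pos: [496.9, -418.3, 58.3]
tcp_rot: [0.668, 1.566, -1.772]
ft_force: [1.0, -2.9, 10.0]
opening: 0.245
```

```bash
python3 - <<'E'
from h import *
s=state();print(s['joints'].round(2),s['eef_pos'].round(1),s['ft_force'].round(1),s['moment'].round(3),s['opening'])
i,K,M,c=cam("wrist");np.savez("w16.npz",i=i,K=K,M=M)
i=i[150:300,220:420]
i=cv2.resize(i,None,fx=4,fy=4,interpolation=cv2.INTER_CUBIC)
cv2.imwrite("pics/w16.png",(255*(i/255.)**0.6).astype(np.uint8))
E
```

```text
[-0.8   0.66  1.62 -0.01  0.86  0.07] [ 496.9 -418.3   58.3] [ 1.  -2.9 10. ] [-0.578 -0.074  0.047] 0.24511937586997332
```

View pics/w16.png

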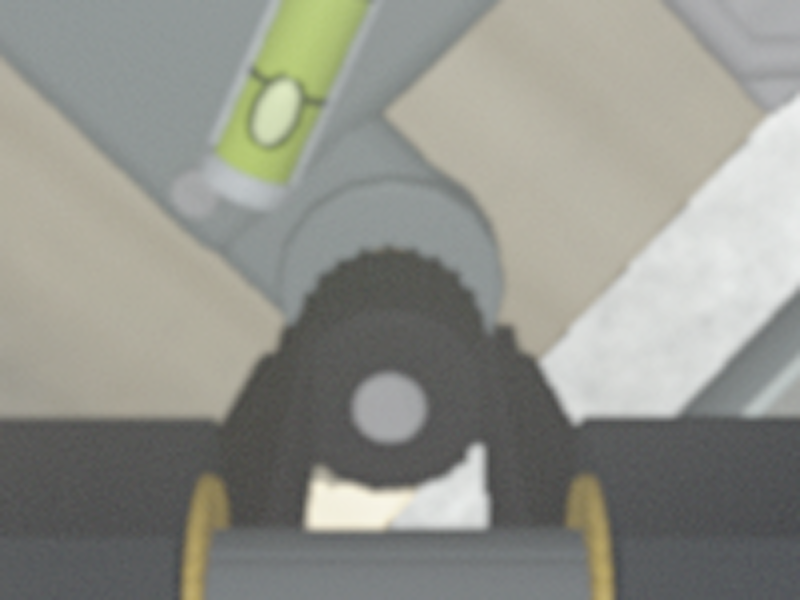

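Emit:
move_arm(targets=[[0,0,0,0,0,6,-0.55],[0,0,0,0,0,12,-0.55],[0,0,0,0,0,18,-0.55]])

```text
t: 17.6
eef_pos: [497.6, -418.9, 58.8]
tcp_rot: [0.841, 1.564, -1.28]
ft_force: [0.9, 1.3, 6.2]
opening: 0.225
```

```bash
python3 - <<'E'
from h import *
s=state();print(s['joints'].round(2),s['eef_pos'].round(1),s['ft_force'].round(1),s['moment'].round(3),s['opening'])
i,K,M,c=cam("wrist");np.savez("w17.npz",i=i,K=K,M=M)
i=i[150:300,220:420]
i=cv2.resize(i,None,fx=4,fy=4,interpolation=cv2.INTER_CUBIC)
cv2.imwrite("pics/w17.png",(255*(i/255.)**0.6).astype(np.uint8))
E
```

```text
[-0.8   0.66  1.62 -0.    0.86 -0.25] [ 497.6 -418.9   58.8] [0.9 1.3 6.2] [0.186 0.007 0.011] 0.22497933120000232
```

View pics/w17.png

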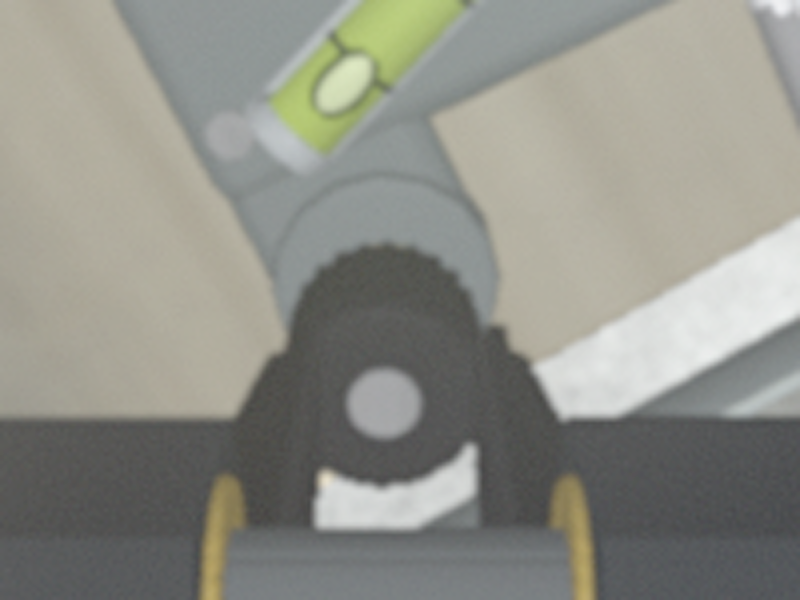

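Emit:
move_arm(targets=[[0,0.001,0,0,0,0,0],[0,0.001,0,0,0,0,0],[0,0.001,0,0,0,0,0],[0,0.001,-0.0055,0,0,0,0],[0,0.001,-0.0055,0,0,0,-0.4],[0,0.001,-0.0055,0,0,0,-0.55],[0,0.001,-0.0055,0,0,0,-0.55],[0,0.001,-0.0055,0,0,0,-0.55]])

```text
t: 18.45
eef_pos: [496.3, -417.0, 51.1]
tcp_rot: [0.153, 1.567, -1.973]
ft_force: [-1.1, 0.3, -1.0]
opening: 0.303
```

```bash
python3 - <<'E'
from h import *
s=state();print(s['joints'].round(2),s['eef_pos'].round(1),s['ft_force'].round(1),s['moment'].round(3),s['opening'])
i,K,M,c=cam("wrist");np.savez("w18.npz",i=i,K=K,M=M)
i=i[150:300,220:420]
i=cv2.resize(i,None,fx=4,fy=4,interpolation=cv2.INTER_CUBIC)
cv2.imwrite("pics/w18.png",(255*(i/255.)**0.6).astype(np.uint8))
E
```

```text
[-0.8   0.67  1.62 -0.    0.85 -0.24] [ 496.3 -417.    51.1] [-1.1  0.3 -1. ] [-0.021  0.323  0.008] 0.3025468424155722
```

View pics/w18.png

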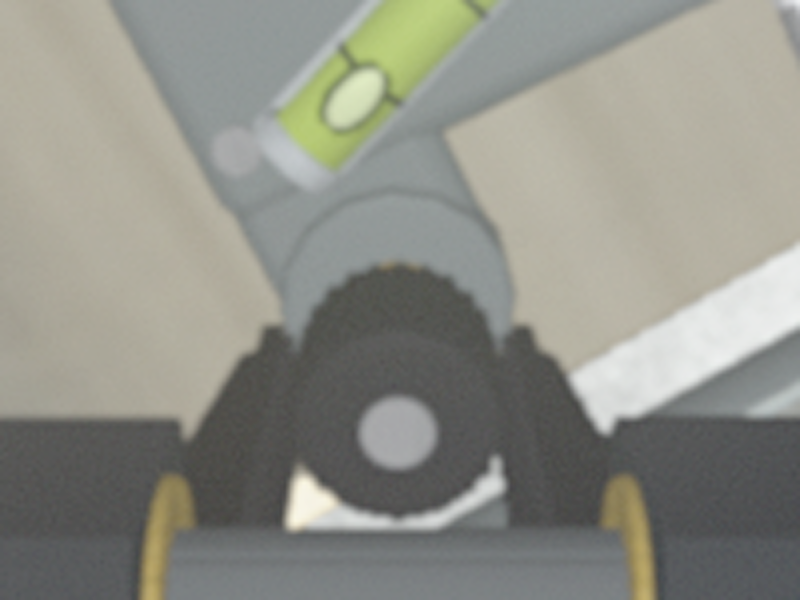

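Emit:
move_arm(targets=[[0,0,0,0,0,5,-0.6],[0,0,0,0,0,10,-0.6],[0,0,0,0,0,15,-0.6],[0,0,0,0,0,20,-0.6]])

```text
t: 18.9
eef_pos: [496.2, -417.0, 51.0]
tcp_rot: [0.097, 1.567, -1.677]
ft_force: [-1.0, 0.4, -1.6]
opening: 0.304
```

```bash
python3 - <<'E'
from h import *
s=state();print(s['joints'].round(2),s['eef_pos'].round(1),s['ft_force'].round(1),s['moment'].round(3),s['opening'])
i,K,M,c=cam("wrist");np.savez("w19.npz",i=i,K=K,M=M)
i=i[120:270,220:420]
i=cv2.resize(i,None,fx=4,fy=4,interpolation=cv2.INTER_CUBIC)
cv2.imwrite("pics/w19.png",(255*(i/255.)**0.6).astype(np.uint8))
E
```

```text
[-0.8   0.67  1.62 -0.    0.84 -0.59] [ 496.2 -417.    51. ] [-1.   0.4 -1.6] [-0.055  0.488 -0.054] 0.3039712582490079
```

View pics/w19.png

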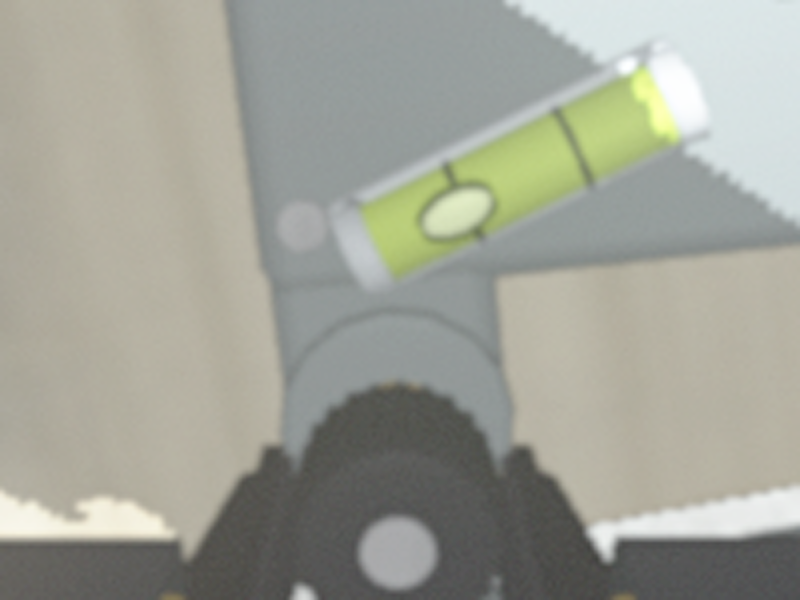

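Emit:
move_arm(targets=[[0,0,0,0,0,7,-0.6],[0,0,0,0,0,14,-0.6],[0,0,0,0,0,21,-0.6],[0,0,0,0,0,28,-0.6],[0,0,0,0,0,35,-0.6],[0,0,0,0,0,42,-0.6],[0,0,0,0,0,49,-0.6],[0,0,0,0,0,56,-0.6],[0,0,0,0,0,63,-0.6],[0,0,0,0,0,70,-0.6]])

```text
t: 19.95
eef_pos: [495.5, -417.3, 50.7]
tcp_rot: [0.448, 1.569, -0.105]
ft_force: [-5.6, -2.7, -3.8]
opening: 0.305
```

```bash
python3 - <<'E'
from h import *
s=state();print(s['joints'].round(2),s['eef_pos'].round(1),s['ft_force'].round(1),s['moment'].round(3),s['opening'])
i,K,M,c=cam("wrist");np.savez("w20.npz",i=i,K=K,M=M)
i=i[100:290,220:470]
i=cv2.resize(i,None,fx=3,fy=3,interpolation=cv2.INTER_CUBIC)
cv2.imwrite("pics/w20.png",(255*(i/255.)**0.6).astype(np.uint8))
E
```

```text
[-0.8   0.67  1.63  0.    0.84 -1.82] [ 495.5 -417.3   50.7] [-5.6 -2.7 -3.8] [-0.62   1.117 -0.025] 0.30517101364809524
```

View pics/w20.png

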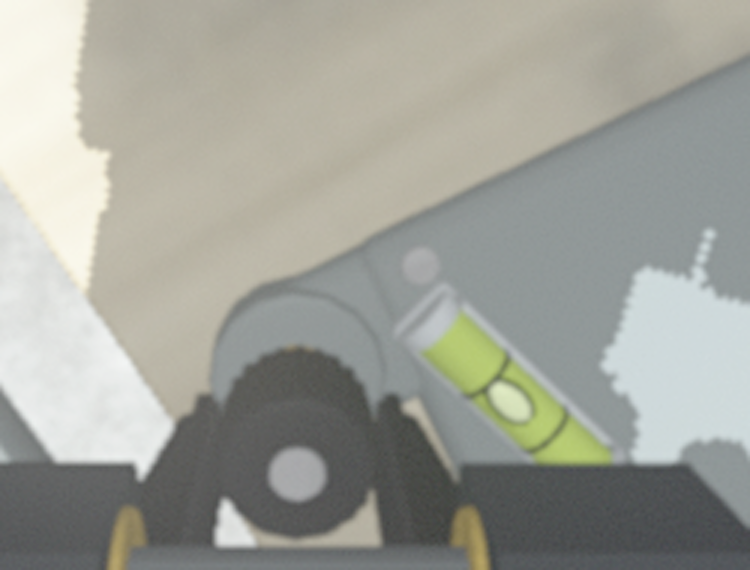

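Emit:
move_arm(targets=[[0,0,0,0,0,6,-0.6],[0,0,0,0,0,12,-0.6],[0,0,0,0,0,18,-0.6],[0,0,0,0,0,18,-0.6]])

```text
t: 20.4
eef_pos: [495.4, -417.4, 50.6]
tcp_rot: [0.676, 1.569, 0.437]
ft_force: [-5.8, -3.1, -4.1]
opening: 0.304
```

```bash
python3 - <<'E'
from h import *
s=state();print(s['joints'].round(2),s['eef_pos'].round(1),s['ft_force'].round(1),s['moment'].round(3),s['opening'])
i,K,M,c=cam("wrist");np.savez("w21.npz",i=i,K=K,M=M)
i=i[180:280,320:470]
i=cv2.resize(i,None,fx=5,fy=5,interpolation=cv2.INTER_CUBIC)
cv2.imwrite("pics/w21.png",(255*(i/255.)**0.6).astype(np.uint8))
E
```

```text
[-0.8   0.67  1.62  0.    0.84 -2.14] [ 495.4 -417.4   50.6] [-5.8 -3.1 -4.1] [-0.663  1.152  0.065] 0.303560677137372
```

View pics/w21.png

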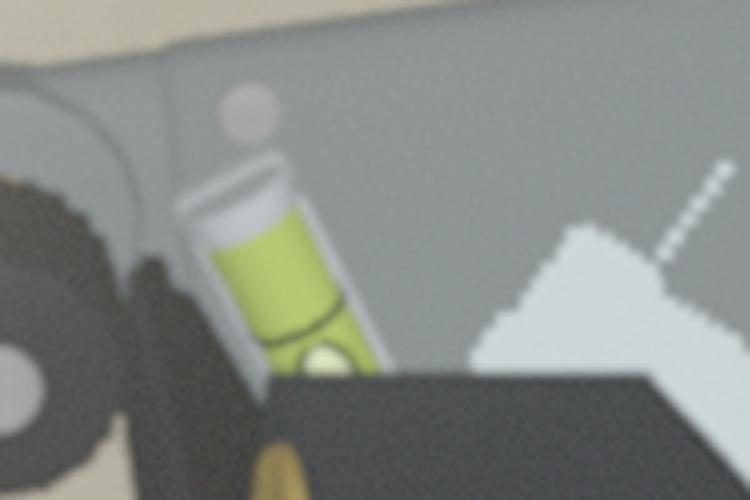

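Emit:
move_arm(targets=[[0,0,0,0,0,0,0],[0,0,0,0,0,0,0],[0,0,0,0,0,0,0],[0,0,0.05,0,0,0,0],[0,0,0.1,0,0,0,0],[0,0,0.1,0,0,-40,0],[0,0,0.1,0,0,-40,0],[0,0,0.1,0,0,-40,0],[0,0,0.1,0,0,-40,0],[0,0,0.1,0,0,-40,0]])

```text
t: 21.45
eef_pos: [496.8, -417.1, 151.6]
tcp_rot: [0.354, 1.566, -0.592]
ft_force: [0.3, 0.2, 0.3]
opening: 0.5
```

Emit:
move_arm(targets=[[0,0,0,0,0,-68,0],[0,0,0,0,0,-68,0],[0,0,0,0,0,-68,0],[0,0,0,0,0,-68,0],[0,0,0,0,0,-68,0],[0,0,0,0,0,-68,0],[0,0,0,0,0,-68,0],[0,0,0,0,0,-68,0]])

```text
t: 22.25
eef_pos: [496.8, -417.1, 151.5]
tcp_rot: [0.455, 1.567, -1.678]
ft_force: [-0.2, 0.3, -0.9]
opening: 0.504
```

```bash
python3 - <<'E'
from h import *
s=state();print(s['joints'].round(2),s['eef_pos'].round(1),s['ft_force'].round(1),s['opening'],R.from_euler('xyz',s["tcp_rot"]).as_matrix().round(3).tolist())
i,K,M,c=cam("wrist");np.savez("w22.npz",i=i,K=K,M=M)
cv2.imwrite("pics/w22.png",cv2.resize(i[15:165,220:400],None,fx=4,fy=4,interpolation=cv2.INTER_CUBIC))
E
```

```text
[-0.8   0.56  1.54 -0.    1.04 -0.23] [ 496.8 -417.1  151.5] [-0.2  0.3 -0.9] 0.5037530592498184 [[-0.0, 0.846, -0.533], [-0.004, -0.533, -0.846], [-1.0, 0.002, 0.004]]
```

View pics/w22.png

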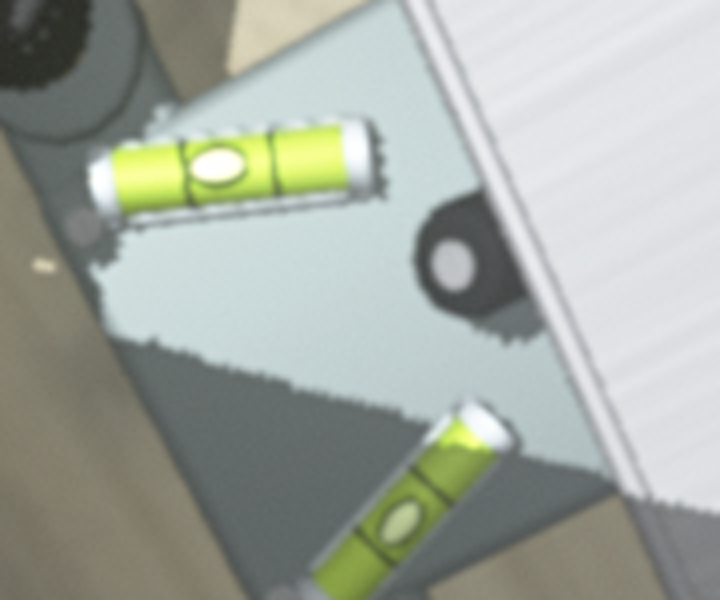

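Emit:
move_arm(targets=[[-0.001,0,-0.05,0,0,0,0],[-0.001,0,-0.085,0,0,0,0],[-0.001,0,-0.1005,0,0,0,0],[-0.001,0,-0.1005,0,0,0,-0.4],[-0.001,0,-0.1005,0,0,0,-0.6],[-0.001,0,-0.1005,0,0,0,-0.6],[-0.001,0,-0.1005,0,0,0,-0.6],[-0.001,0,-0.1005,0,0,5,-0.6],[-0.001,0,-0.1005,0,0,10,-0.6],[-0.001,0,-0.1005,0,0,10,-0.6]])

```text
t: 23.3
eef_pos: [495.9, -417.7, 52.2]
tcp_rot: [0.583, 1.565, -1.368]
ft_force: [-1.8, 0.2, 4.7]
opening: 0.301
```

```bash
python3 - <<'E'
from h import *
s=state();print(s['joints'].round(2),s['eef_pos'].round(1),s['ft_force'].round(1),s['moment'].round(3),s['opening'])
i,K,M,c=cam("wrist");np.savez("w23.npz",i=i,K=K,M=M)
i=i[100:250,240:420]
i=cv2.resize(i,None,fx=4,fy=4,interpolation=cv2.INTER_CUBIC)
cv2.imwrite("pics/w23.png",(255*(i/255.)**0.6).astype(np.uint8))
E
```

```text
[-0.8   0.67  1.62 -0.    0.84 -0.42] [ 495.9 -417.7   52.2] [-1.8  0.2  4.7] [-0.126  0.48   0.007] 0.3008285429378526
```

View pics/w23.png

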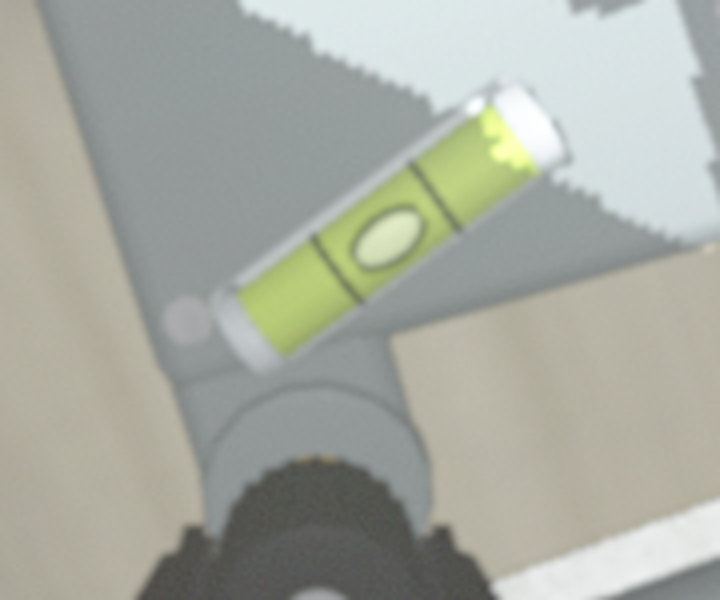

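Emit:
move_arm(targets=[[0,0,0,0,0,0,0],[0,0,0,0,0,0,0],[0,0,0,0,0,0,0],[0,0,0.05,0,0,0,0],[0,0,0.1,0,0,0,0],[0.016,0.169,0.1,0,0,-40,0],[0.016,0.169,0.1,0,0,-40,0],[0.016,0.169,0.1,0,0,-40,0],[0.016,0.169,0.1,0,0,-40,0],[0.016,0.169,0.1,0,0,-40,0]])

```text
t: 24.35
eef_pos: [511.8, -245.2, 151.1]
tcp_rot: [0.257, 1.567, -2.396]
ft_force: [0.1, -0.7, 0.2]
opening: 0.499
```

Emit:
move_arm(targets=[[0,0,0,0,0,-85,0],[0,0,0,0,0,-85,0],[0,0,0,0,0,-85,0],[0,0,0,0,0,-85,0],[0,0,0,0,0,-85,0],[0,0,0,0,0,-85,0],[0,0,0,0,0,-85,0],[0,0,0,0,0,-85,0],[0,0,0,0,0,-85,0],[0,0,0,0,0,-85,0]])

```text
t: 25.35
eef_pos: [511.6, -248.1, 150.7]
tcp_rot: [0.326, 1.566, 2.469]
ft_force: [-0.1, -0.4, -0.6]
opening: 0.503
```

```bash
python3 - <<'E'
from h import *
s=state();print(s['joints'].round(2),s['eef_pos'].round(1),s['ft_force'].round(1),s['opening'],R.from_euler('xyz',s["tcp_rot"]).as_matrix().round(3).tolist())
i,K,M,c=cam("wrist");np.savez("w24.npz",i=i,K=K,M=M)
cv2.imwrite("pics/w24.png",cv2.resize(i[20:270,160:460],None,fx=2.4,fy=2.4,interpolation=cv2.INTER_CUBIC))
print((2.4*(proj([512.6,-248,87],K,M)-[160,20])).round())
E
```

```text
[-0.57  0.45  1.74  0.    0.96  2.  ] [ 511.6 -248.1  150.7] [-0.1 -0.4 -0.6] 0.5030298039557046 [[-0.003, -0.841, -0.541], [0.003, -0.541, 0.841], [-1.0, 0.001, 0.004]]
[380. 445.]
```

View pics/w24.png

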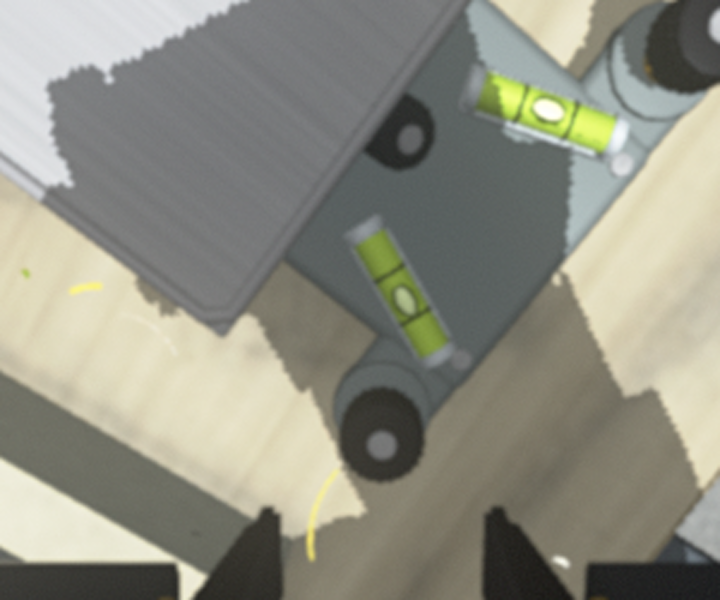

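Emit:
move_arm(targets=[[0.001,0,-0.05,0,0,0,0],[0.001,0,-0.085,0,0,0,0],[0.001,0,-0.1,0,0,0,0],[0.001,0,-0.1,0,0,0,-0.4],[0.001,0,-0.1,0,0,0,-0.6],[0.001,0,-0.1,0,0,0,-0.6],[0.001,0,-0.1,0,0,0,-0.6],[0.001,0,-0.1,0,0,6,-0.6],[0.001,0,-0.1,0,0,12,-0.6],[0.001,0,-0.1,0,0,18,-0.6]])

```text
t: 26.4
eef_pos: [512.5, -248.8, 51.9]
tcp_rot: [0.637, 1.568, 3.105]
ft_force: [-2.9, -3.1, -2.2]
opening: 0.304
```

```bash
python3 - <<'E'
from h import *
s=state();print(s['joints'].round(2),s['eef_pos'].round(1),s['ft_force'].round(1),s['moment'].round(3),s['opening'])
i,K,M,c=cam("wrist");np.savez("w25.npz",i=i,K=K,M=M)
i=i[100:250,220:400]
i=cv2.resize(i,None,fx=4,fy=4,interpolation=cv2.INTER_CUBIC)
cv2.imwrite("pics/w25.png",(255*(i/255.)**0.6).astype(np.uint8))
E
```

```text
[-0.57  0.58  1.82 -0.    0.74  1.68] [ 512.5 -248.8   51.9] [-2.9 -3.1 -2.2] [-0.661  0.775 -0.058] 0.30416992348262706
```

View pics/w25.png

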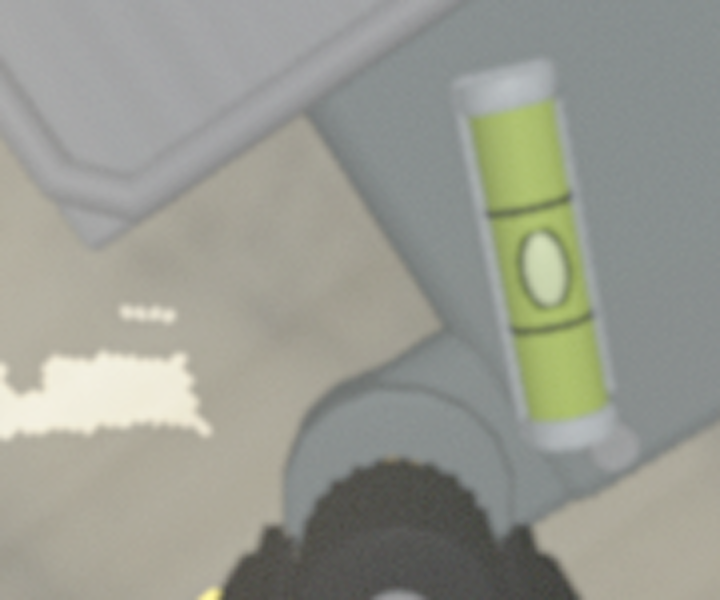

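Emit:
move_arm(targets=[[0,0,0,0,0,0,0],[0,0,0,0,0,0,0],[0,0,0,0,0,0,0],[0,0,0.05,0,0,0,0],[0,0,0.1,0,0,0,0],[-0.056,-0.087,0.14,0,0,34,0],[-0.056,-0.087,0.14,0,0,34,0],[-0.056,-0.087,0.14,0,0,34,0],[-0.056,-0.087,0.14,0,0,34,0],[-0.056,-0.087,0.14,0,0,34,0]])

```text
t: 27.45
eef_pos: [456.3, -335.6, 191.3]
tcp_rot: [0.5, 1.567, -2.725]
ft_force: [-0.3, 0.3, 0.2]
opening: 0.504
```

```bash
python3 - <<'E'
from h import *
s=state();print(s['joints'].round(2),s['eef_pos'].round(1),s['ft_force'].round(1),s['opening'],R.from_euler('xyz',s["tcp_rot"]).as_matrix().round(3).tolist())
i,K,M,c=cam("wrist");np.savez("w26.npz",i=i,K=K,M=M);print(M[:3,3])
cv2.imwrite("pics/w26.png",i)
i,K,M,c=cam("top");np.savez("t26.npz",i=i,K=K,M=M)
cv2.imwrite("pics/t26.png",i)
E
```

```text
[-0.75  0.4   1.7  -0.    1.04  0.91] [ 456.3 -335.6  191.3] [-0.3  0.3  0.2] 0.5040852337644325 [[-0.003, -0.083, -0.997], [-0.001, -0.997, 0.083], [-1.0, 0.002, 0.003]]
[ 531.83631603 -341.21693045  389.32913395]
```

View pics/w26.png

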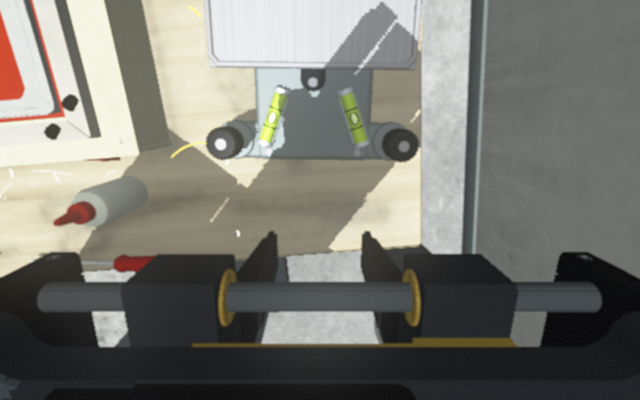

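View pics/t26.png

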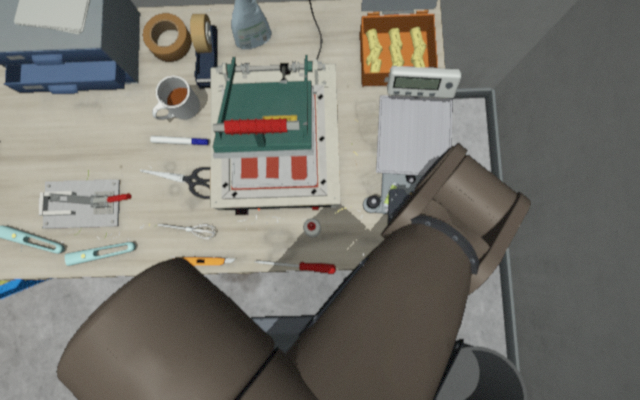

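```bash
python3 - <<'E'
from h import *
w=np.load("w26.npz")
cv2.imwrite("pics/w26z.png",cv2.resize(w['i'][60:165,250:380],None,fx=5.5,fy=5.5,interpolation=cv2.INTER_CUBIC))
E
```

```text
(no output)
```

View pics/w26z.png

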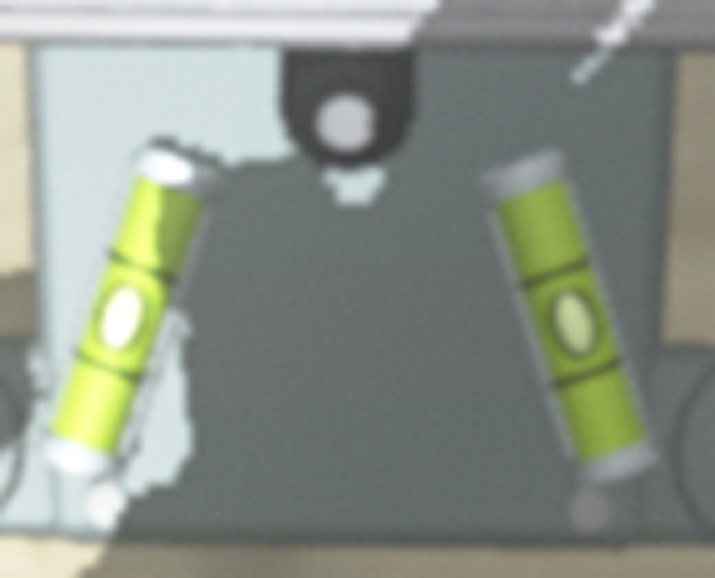

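```bash
python3 - <<'E'
from h import *
u=np.array([-.6405,.056,.766]);c0=np.array([568.6,-338.9,74]);w=np.load("w26.npz")
o,D=ray(*((np.array((346,122))-2.5)/5.5+[250,60]),w['K'],w['M']);A=np.c_[u,-D];t=np.linalg.lstsq(A,o-c0,rcond=None)[0];print(t[0],np.linalg.norm(A@t-(o-c0)))
i,K,M,c=cam("side");a=np.load("side0.npz")
cv2.imwrite("pics/s9.png",np.vstack([cv2.resize(q[120:165,285:365],None,fx=6,fy=6,interpolation=cv2.INTER_CUBIC) for q in (np.load('s8.npz')['i'],i)]))
for f in ("top0","t26"):
    im=np.load(f+".npz")['i'];h=cv2.cvtColor(im,cv2.COLOR_BGR2HSV)
    for n,(x0,x1,y0,y1),hue in (("glue",(300,325,215,240),0),("driver",(296,340,258,276),0),("cutter",(170,230,252,272),12)):
        s=h[y0:y1,x0:x1].astype(int);d=np.abs((s[...,0]-hue+90)%180-90);m=(d<8)&(s[...,1]>150);yy,xx=np.nonzero(m);print(f,n,len(xx),(xx.mean()+x0).round(1),(yy.mean()+y0).round(1))
E
```

```text
13.9376272561345 0.2968873048154548
top0 glue 35 311.2 225.7
top0 driver 279 317.7 267.2
top0 cutter 340 198.2 260.8
t26 glue 31 311.1 226.2
t26 driver 248 317.8 267.2
t26 cutter 235 204.3 260.7
```

View pics/s9.png

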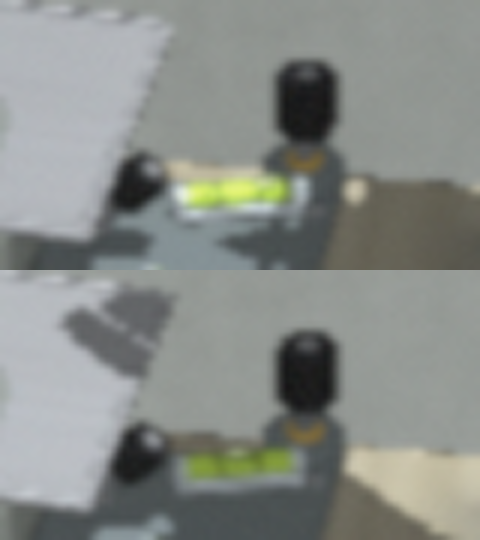

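```bash
python3 -c "
from cell import *
print(job_done())"
```

```text
the job is handed in; nothing more can be done
None
```

I pulled the transit lock out, levelled both front foot screws and handed the job in at about 28 s of the 67 s. No verdict was reported. The gripper was open and clear of the scale at the end.

**Lock:** In the last wrist picture the knob stood about 13.9 mm out of 14. Earlier wrist and side views gave about 13.7 mm.

**Bubbles:** These are from the last view, taken from straight above. The left bubble was about 0.6–0.8 mm from the middle, on the screw side, and the right one about 0 mm. Oblique views differed from this by up to about 1 mm through parallax, but all stayed within 2 mm.

**Bystanders:** In the top view the glue bottle and the screwdriver had not moved by more than half a pixel. The box cutter's colour patch shifted about 6 pixels along its length. The arm covered part of it in that picture and never went near it, so I put the shift down to that, but I could not check it fully.

**What went wrong on the way:**
- **Lock knob:** The fingers slipped off it at the end of the pull. A second grip, made only as a check, closed without holding. I relied on the pictures instead.
- **Foot screws:** The first grips were about 5 mm too high. They slid on the knobs, and one turn of the left screw had almost no effect. Gripping lower, with a limited closing width, held and turned both screws.

The wrist force read about 10 N at most. I saw no contact with the pan, but nothing measures the force on it directly.

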